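# Make up two soil-sampling kits

## Task

Make up the two soil-sampling kits from the stock standing on the bench: in the tray with two compartments put the tall glass bottle and one of the two small specimen cups; in the tray with three compartments put the low wide jar, the steel core ring and the other cup. Each item gets a compartment to itself, standing upright on its floor, and is set down gently, not dropped. Leave the empty beaker and the conical flask where they stand.

Things in the scene. Friction and masses are not known exactly. Their poses are not given: they have to be found in the camera images.
- tray2: White plastic kit tray with TWO square compartments in a row, 86 x 168 x 18 mm, fixed to the bench. Inside measure of each compartment 78 x 78 mm, walls and dividers 4 mm thick, walls 18 mm high, floor 4 mm thick. Origin: centre of its underside, on the bench; x across the tray, y along its row of compartments. Compartment centres at y = -41 and +41 mm, x = 0.
- tray3: White plastic kit tray with THREE square compartments in a row, 86 x 250 x 18 mm, fixed to the bench. Inside measure of each compartment 78 x 78 mm, walls and dividers 4 mm thick, walls 18 mm high, floor 4 mm thick. Origin: centre of its underside, on the bench; x across the tray, y along its row of compartments. Compartment centres at y = -82, 0 and +82 mm, x = 0.
- bottle_mid (a point): Tall clear glass lab bottle, 105 mm high: body 56 mm in diameter up to 58 mm, sloping shoulder, then a white screw cap 40 mm in diameter from 78 to 105 mm above its foot. 0.1 to 0.18 kg. The point is on its axis, 52.5 mm above its foot; z points up the axis.
- jar_mid (a point): Low wide clear jar, 56 mm high: body 60 mm in diameter, red screw lid 62 mm in diameter from 40 to 56 mm above its foot. The point is on its axis, 28 mm above its foot; z up.
- cup1_mid (a point): Small specimen cup, 69 mm high: clear body 38 mm in diameter, red screw lid 44 mm in diameter from 55 to 69 mm above its foot. The same as the other cup; either goes in either tray. The point is on its axis, 34.5 mm above its foot; z up.
- cup2_mid (a point): The second small specimen cup, the same as the first: 69 mm high, body 38 mm, lid 44 mm in diameter. The point is on its axis, 34.5 mm above its foot; z up.
- ring_mid (a point): Stainless steel soil core ring: open tube 56 mm in outer diameter, 2.5 mm wall, 50 mm high, standing on end. The point is on its axis, 25 mm above its foot; z up.
- beaker_mid (a point): Bystander: empty glass beaker, 72 mm in diameter, 95 mm high. The point is on its axis, 47.5 mm above its foot. Not to be disturbed.
- flask_mid (a point): Bystander: conical glass flask, 84 mm in diameter at its foot, 122 mm high. The point is on its axis, 61 mm above its foot. Not to be disturbed.
Not all that is in view belongs to the job. What is shaped like the part that bears cup1_mid but turquoise is not meant.

How it is judged:
By the outcome, as a careful person would: the job done as asked, in the order asked, and still so for the second after the job is handed in, with the robot touching nothing.
It also fails if it takes over 115 s, if anything falls off the work surface, if the arm or the gripper's body presses on something with over 40 N, if the wrist force passes 120 N, or if a joint passes its speed limit or range.

## Robot

A 7-joint arm with a two-finger parallel gripper is mounted at the origin on the work surface. World frame = base frame: x ahead of the robot, y to its left, z up, the work surface at z = 0. Lengths are in m, angles in rad, forces in N, time in s.
With the tool pointing down it reaches from about 0.425 to 0.925 m from the base axis. Payload 6.8 kg.
Tool frame: the origin (TCP) lies between the finger pads; the fingertips stand r.tip_reach ahead of it and the grasp point (between the pads) lies 11 mm behind it (r.tip_reach is the distance from the TCP to the fingertips, in m); z points along the fingers, y is the direction in which the jaws open and shut (so a half turn about z gives the same grasp; the last joint's range is limited). The gripper opens to 85 mm and grips with 20 to 120 N. Pads are 22 mm wide; open, the fingers measure 114 mm over their backs; the gripper's body (76 mm by 85 mm) begins 54 mm behind the grasp point. The pads swing forward as they close: fully open they stand 13 mm farther back than shut.
Start: joints at [-1.396, 0.477, 0.022, 1.555, -0.011, 1.109, -0.083], TCP at [0.188, 0.648, 0.239] pointing down, gripper open.
Joint ranges: [-2.96, 2.96], [-0.34, 2.1], [-1.41, 1.46], [0.24, 2.44], [-1.37, 4.51], [0.17, 1.92], [-2.96, 2.96]. Speed limits (rad/s): [2.39, 2.39, 3.14, 3.14, 3.14, 3.14, 3.14].

## Interface

Orientations are given as a rotation vector (axis times angle).
In Python, from bench import r, eyes, spotter gives the robot as it stands.
- The arm moves only by the tool carry_out, never from a script. Its argument "series" is text: rows parted by semicolons, each of 5 numbers parted by spaces: the shift along the tool's x, y, z in cm, then the turn about the tool's z in rad, then the opening, from 0 (shut) to 1 (fully open). In form: x y z yaw gripper; .... A call has 1 to 8 rows; each row shifts and turns the commanded pose from where the row before left it, along the tool's axes as they then stand; what a row does not reach is not made up. A row lasts 1/8 s, in which the tool goes at most 62.5 mm and 10.7 degrees, less where a joint would pass 70% of its speed; a pose out of reach is approached as far as the arm can. A call with a gripper value outside its range is refused whole. The fingers move at their own pace and stop on an object; "grip_force" is the grip in N (left out, the last holds). Time passes only in rows, so rows that do not move let the fingers close. It gives the time, the measured TCP pose, the force and the opening at its end, in the units of the state.
- r.get_obs(): the state, without advancing time (a new reading comes with each control period).
- eyes.grab_frame(name): name is "scene" or "side" or "wrist"; returns a dict with "color" (384x512x3 uint8, blue, green, red), "intrinsics" (3x3 intrinsics, pixels), "R" (3x3) and "t" (3): a world point X has camera coordinates R X + t; the wrist camera has in their place "T_tool_cam" (4x4, takes a point from camera to tool coordinates, whose origin is the TCP and whose axes are the flange's). Camera axes: x right, y down, z forward; pixel columns grow to the right and rows downward; lengths in m; the calibration is good to about 2 mm. A picture is of the moment at which its call begins: read the wrist's pose just before it. There is no depth.
- r.hand_in(): hands the job in, once; it reports no verdict.
Trained networks look in a picture, given as the dict that the camera call returned (one of the last four; its "shot" number tells which), for a name from the list of things; names that differ only in an ending like _2 or _b are one class to them, and where a whole thing is asked for, a point or a joint stands for the part that bears it (a point fixed in the world has none). Each returns a list of dicts, best first, with "confidence" (0 to 1); they miss things now and then, are a little off and sometimes report something else, mostly with a low value. They report only what shows in the picture. A call takes as long as a camera call. They do not tell look-alikes from the thing itself.
- spotter.search_frame(picture, query): "uv" ([column, row] in pixels, amid what is visible of it).
- spotter.trace(picture, query): "pixels" (384x512 bool, what is visible of it) and "uv" ([column, row] in pixels, amid what is visible of it).
- spotter.mark_of(picture, query): "uv" ([column, row] in pixels: a listed point, or the origin of a listed thing).
The state is a dict: "clock": time; "joints": joint angles; "qvel": joint speeds; "tau": joint torques, N m; "tcp_pos": TCP position; "orientation": TCP orientation; "contact_force": force on the tool from outside, world axes, zero at the start; "moment": the same for the moment, N m; "grip_width": finger opening in m.
Only numpy, scipy, OpenCV 4.12 (cv2) and the standard library are available. Lean on these libraries where they do the work, as an engineer would, in place of code of your own. Each camera call takes 0.05 s, during which the arm holds its last target.

## Working session

There is one attempt and no reset: what is moved stays moved. The work goes in short steps, Python scripts to look and compute and a tool call to move; the robot and the scene stay as the last step left them, time stands still between calls to the robot, and variables do not carry over. Pictures are saved under pics/ and viewed, and the job is handed in when it is done.

Besides the shell and the picture viewer there is one more tool, called as name(argument=value, ...), one argument or row to a line, values as JSON. carry_out: Moves the arm, as the interface text tells. Its arguments: {"type":"object","properties":{"series":{"type":"string"},"grip_force":{"type":"number"}},"required":["series"]}

```bash
ls; mkdir -p pics; python3 - <<'E'
from bench import r, eyes, spotter
import cv2
o=r.get_obs();print(o,r.tip_reach)
for n in ["scene","side","wrist"]:
    f=eyes.grab_frame(n);cv2.imwrite(f"pics/a_{n}.png",f["color"])
    print(n,f["intrinsics"],f.get("R"),f.get("t"),f.get("T_tool_cam"))
E
```

```text
pics
{'clock': 0.0, 'joints': array([-1.39610483,  0.47781772,  0.0223187 ,  1.55645259, -0.01153173,
        1.10930596, -0.08311034]), 'qvel': array([-0.00140318,  0.0005361 , -0.0001212 , -0.00035455, -0.00054247,
        0.0021062 ,  0.00156983]), 'tau': array([-9.05510260e-04, -5.96457767e+01,  1.60766110e+00, -2.81195319e+01,
        1.25381458e-02,  9.26291279e-03,  6.12314807e-05]), 'tcp_pos': array([0.18818003, 0.64763144, 0.23831299]), 'orientation': array([-4.42681706e-01, -3.11008279e+00,  2.90480669e-03]), 'contact_force': array([-0.5674836 ,  0.05266341,  0.85986501]), 'moment': array([ 0.01663995,  0.02785326, -0.02151007]), 'grip_width': 0.0855640929775727} 0.008
scene [[487.62561447   0.         258.58467167]
 [  0.         487.62561447 195.44962138]
 [  0.           0.           1.        ]] [[ 0.68371102  0.72958116  0.01582944]
 [ 0.57785554 -0.52802256 -0.62231435]
 [-0.44567053  0.4346303  -0.78260736]] [-0.38761059 -0.28464297  1.60797558] None
side [[399.88761366   0.         261.42248853]
 [  0.         399.88761366 197.62828275]
 [  0.           0.           1.        ]] [[ 0.95712466 -0.28902043 -0.01948277]
 [-0.21902722 -0.67803698 -0.7016359 ]
 [ 0.18957707  0.67582027 -0.71226926]] [-0.57472226  0.1798757   1.28012203] None
wrist [[344.80427524   0.         256.12448513]
 [  0.         344.80427524 192.9681773 ]
 [  0.           0.           1.        ]] None None [[-8.61198026e-04 -9.58610183e-01 -2.84720523e-01  7.19983978e-02]
 [ 9.99999204e-01 -1.08805121e-03  6.38589813e-04  8.45277799e-05]
 [-9.21949206e-04 -2.84719746e-01  9.58610357e-01 -1.34397151e-01]
 [ 0.00000000e+00  0.00000000e+00  0.00000000e+00  1.00000000e+00]]
```

View pics/a_scene.png

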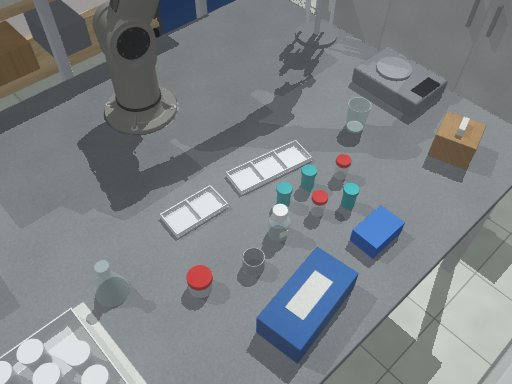

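View pics/a_side.png

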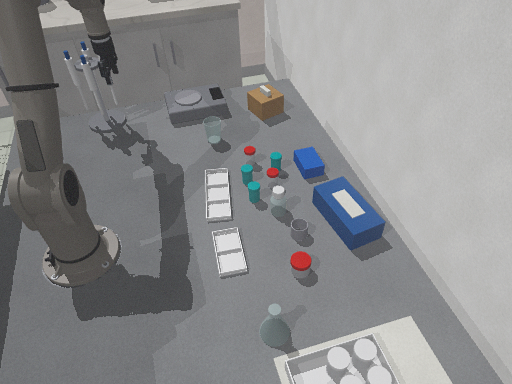

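View pics/a_wrist.png

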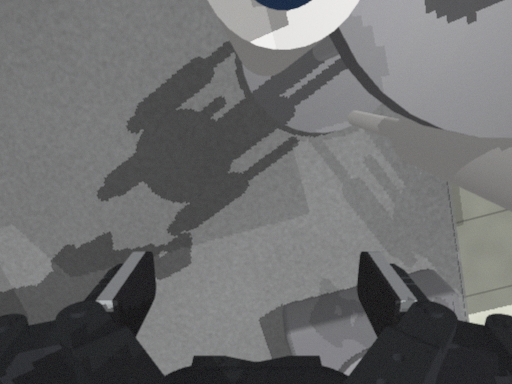

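The scene view shows the bottle at about (280,222), ring (254,262), jar (200,282) and red cups (343,167) and (319,203). There are three turquoise look-alikes at (285,194), (309,177) and (350,195). tray2 is at (195,211), tray3 at (268,167), the flask at (110,285) and the beaker at (357,115).

```bash
cat > h.py <<'E'
from bench import r, eyes, spotter
import cv2, numpy as np
from scipy.spatial.transform import Rotation as Rot
H=dict(bottle_mid=.0525,jar_mid=.028,cup1_mid=.0345,ring_mid=.025,beaker_mid=.0475,flask_mid=.061,tray2=0.,tray3=0.)
def cam(f):
    if f.get("R") is not None: return f["R"],f["t"]
    o=f["obs"]; Rt=Rot.from_rotvec(o["orientation"]).as_matrix()
    T=f["T_tool_cam"]; Rc=Rt@T[:3,:3]; tc=Rt@T[:3,3]+o["tcp_pos"]
    return Rc.T,-Rc.T@tc
def grab(n):
    o=r.get_obs(); f=dict(eyes.grab_frame(n)); f["obs"]=o; return f
def atz(f,uv,z):
    R,t=cam(f); d=R.T@np.linalg.inv(f["intrinsics"])@np.array([*uv,1.]); c=-R.T@t
    return c+d*(z-c[2])/d[2]
def proj(f,X):
    R,t=cam(f); p=f["intrinsics"]@(R@np.asarray(X,float)+t); return p[:2]/p[2]
E
python3 - <<'E'
from h import *
np.set_printoptions(precision=4,suppress=True)
for n in ["scene","side"]:
    f=grab(n)
    for q,z in H.items():
        for d in spotter.mark_of(f,q)[:6]:
            print(n,q,np.round(d["uv"],1),round(d["confidence"],2),atz(f,d["uv"],z)[:2])
E
```

```text
scene bottle_mid [278.5 218.6] 0.81 [ 0.6484 -0.0061]
scene jar_mid [202.2 281.6] 0.61 [ 0.6455 -0.262 ]
scene cup1_mid [282.6 191.2] 0.82 [0.5806 0.078 ]
scene cup1_mid [308.5 178.2] 0.75 [0.5966 0.1661]
scene cup1_mid [349.2 198.3] 0.75 [0.7224 0.1959]
scene cup1_mid [316.3 204.7] 0.56 [0.6761 0.1125]
scene ring_mid [253.  264.3] 0.71 [ 0.6923 -0.1372]
scene beaker_mid [361.7 117.4] 0.64 [0.5439 0.464 ]
scene flask_mid [107.2 278.4] 0.74 [ 0.5032 -0.4305]
scene tray2 [194.6 212.8] 0.92 [ 0.4523 -0.1349]
scene tray2 [266.1 170.4] 0.62 [0.4725 0.1191]
scene tray3 [194.6 212.8] 0.92 [ 0.4523 -0.1349]
scene tray3 [266.1 170.4] 0.62 [0.4725 0.1191]
side bottle_mid [277.9 200.6] 0.77 [ 0.6552 -0.0156]
side jar_mid [299.5 263.2] 0.67 [ 0.6417 -0.2623]
side cup1_mid [244.7 177. ] 0.71 [0.5832 0.153 ]
side cup1_mid [253.5 191.3] 0.65 [0.5933 0.071 ]
side cup1_mid [272.9 163.2] 0.63 [0.7056 0.1948]
side cup1_mid [272.3 176.8] 0.44 [0.6799 0.1227]
side ring_mid [300.4 228.9] 0.9 [ 0.693  -0.1347]
side ring_mid [272.9 318.2] 0.38 [ 0.5105 -0.4074]
side beaker_mid [212.8 131.1] 0.74 [0.5278 0.4507]
side beaker_mid [296.8 262.3] 0.28 [ 0.6295 -0.2695]
side flask_mid [277.2 318.1] 0.82 [ 0.5154 -0.4285]
side tray2 [229.8 252.8] 0.74 [ 0.4532 -0.1398]
side tray2 [216.  192.4] 0.67 [0.4695 0.1419]
side tray3 [229.8 252.8] 0.74 [ 0.4532 -0.1398]
side tray3 [216.  192.4] 0.67 [0.4695 0.1419]
```

```bash
cat >> h.py <<'E'
def rings(f,x,y,prof):
    m=np.zeros((384*4,512*4),np.uint8); a=np.linspace(0,2*np.pi,24,endpoint=False)
    for (z0,r0),(z1,r1) in zip(prof[:-1],prof[1:]):
        P=[proj(f,[x+rr*np.cos(t),y+rr*np.sin(t),z]) for z,rr in((z0,r0),(z1,r1)) for t in a]
        h=cv2.convexHull(np.array(P,np.float32)*4+1.5).astype(int); cv2.fillConvexPoly(m,h,255)
    return m
def box(f,x,y,yaw,sx,sy,h):
    m=np.zeros((384*4,512*4),np.uint8); c,s=np.cos(yaw),np.sin(yaw)
    P=[proj(f,[x+c*a*sx/2-s*b*sy/2,y+s*a*sx/2+c*b*sy/2,z]) for a in(-1,1) for b in(-1,1) for z in(0,h)]
    cv2.fillConvexPoly(m,cv2.convexHull(np.array(P,np.float32)*4+1.5).astype(int),255); return m
def iou(a,b): return (a&b).astype(bool).sum()/max(1,(a|b).astype(bool).sum())
def up(m): return (cv2.resize(m.astype(np.uint8)*255,(2048,1536),interpolation=cv2.INTER_LINEAR)>127).astype(np.uint8)*255
from scipy.optimize import minimize
def fit(obs,model,p0,step):
    g=lambda p:-sum(iou(m,model(f,*p)) for f,m in obs)/len(obs)
    p0=np.array(p0,float); S=np.vstack([p0]+[p0+np.eye(len(p0))[i]*step[i] for i in range(len(p0))])
    o=minimize(g,p0,method="Nelder-Mead",options=dict(initial_simplex=S,xatol=2e-4,fatol=1e-4,maxiter=120)); return o.x,-o.fun
PROF=dict(bottle_mid=[(0,.028),(.058,.028),(.078,.02),(.105,.02)],jar_mid=[(0,.03),(.04,.03),(.04,.031),(.056,.031)],
 cup1_mid=[(0,.019),(.055,.019),(.055,.022),(.069,.022)],ring_mid=[(0,.028),(.05,.028)],beaker_mid=[(0,.036),(.095,.036)],flask_mid=[(0,.042),(.122,.015)])
def red(f):
    c=cv2.cvtColor(f["color"],cv2.COLOR_BGR2HSV); return (((c[...,0]<8)|(c[...,0]>172))&(c[...,1]>130)&(c[...,2]>60))
E
python3 - <<'E'
from h import *
np.set_printoptions(precision=4,suppress=True)
F=[grab("scene"),grab("side")]
tr={}
for i,f in enumerate(F):
    for q in PROF:
        if q!="cup1_mid": 
            d=spotter.trace(f,q)
            if d: tr[i,q]=d[0]["pixels"]; print(i,q,d[0]["uv"],d[0]["confidence"],d[0]["pixels"].sum())
    for d in spotter.trace(f,"tray2"):
        print(i,"tray",d["uv"],d["confidence"]); x=atz(f,d["uv"],.01)
        tr[i,"tray2" if x[1]<0 else "tray3"]=d["pixels"]
for q,p0 in dict(bottle_mid=(.652,-.011),jar_mid=(.643,-.262),ring_mid=(.693,-.136),beaker_mid=(.535,.457),flask_mid=(.51,-.43)).items():
    for sel in ((0,),(1,),(0,1)):
        obs=[(F[i],up(tr[i,q])) for i in sel if (i,q) in tr]
        if obs: print(q,sel,*fit(obs,lambda f,x,y:rings(f,x,y,PROF[q]),p0,(.01,.01)))
for q,p0,L in(("tray2",(.453,-.137,0),.168),("tray3",(.471,.13,0),.25)):
    for sel in ((0,),(1,),(0,1)):
        obs=[(F[i],up(tr[i,q])) for i in sel if (i,q) in tr]
        best=max((fit(obs,lambda f,x,y,a:box(f,x,y,a,.086,L,.018),(p0[0],p0[1],a0),(.01,.01,.1)) for a0 in (-.3,.0,.3)),key=lambda t:t[1])
        if obs: print(q,sel,*best)
# red lids
for k,(p0,z0,z1,rr) in dict(jar=((.643,-.262),.04,.056,.031),cupA=((.678,.118),.055,.069,.022),cupB=((.66,.22),.055,.069,.022)).items():
    obs=[]
    for i,f in enumerate(F):
        n,lab,st,ce=cv2.connectedComponentsWithStats(red(f).astype(np.uint8))
        if k=="jar": print(i,[(np.round(c,1),s[4]) for c,s in zip(ce[1:],st[1:]) if s[4]>20])
        uv=proj(f,[*p0,z1]); j=min([j for j in range(1,n) if st[j,4]>40],key=lambda j:np.hypot(*(ce[j]-uv)))
        m=np.zeros(lab.shape,np.uint8); h=cv2.convexHull(np.argwhere(lab==j)[:,::-1].astype(np.int32)); cv2.fillConvexPoly(m,h,1)
        obs.append((f,up(m)))
    for o in ([obs[0]],[obs[1]],obs): print(k,*fit(o,lambda f,x,y:rings(f,x,y,[(z0,rr),(z1,rr)]),p0,(.01,.01)))
E
```

```text
0 bottle_mid [278.5, 220.8] 0.98 670
0 jar_mid [202.1, 281.9] 0.74 660
0 ring_mid [254.6, 259.9] 0.8 478
0 beaker_mid [360.6, 111.9] 0.81 733
0 flask_mid [107.7, 286.6] 0.69 1171
0 tray [270.6, 169.6] 0.85
0 tray [193.5, 209.9] 0.84
1 bottle_mid [279.0, 202.8] 0.96 421
1 jar_mid [300.9, 262.5] 0.85 512
1 ring_mid [300.8, 226.9] 0.66 322
1 beaker_mid [214.7, 125.9] 0.56 427
1 flask_mid [274.3, 325.5] 0.82 805
1 tray [228.3, 255.3] 0.82
1 tray [219.5, 192.7] 0.75
bottle_mid (0,) [ 0.6569 -0.0132] 0.9520695215911127
bottle_mid (1,) [ 0.6569 -0.0145] 0.9259568545581072
bottle_mid (0, 1) [ 0.6571 -0.0134] 0.9361730630246533
jar_mid (0,) [ 0.6414 -0.2649] 0.8989185046410627
jar_mid (1,) [ 0.6412 -0.2667] 0.9560333373595845
jar_mid (0, 1) [ 0.6413 -0.2668] 0.9250049903724831
ring_mid (0,) [ 0.6884 -0.1328] 0.8228094877071375
ring_mid (1,) [ 0.6888 -0.1329] 0.9097824164160623
ring_mid (0, 1) [ 0.6887 -0.1337] 0.8652238433405777
beaker_mid (0,) [0.5235 0.4654] 0.8858464805825242
beaker_mid (1,) [0.5298 0.4635] 0.8876095773910768
beaker_mid (0, 1) [0.528  0.4614] 0.8734091359587768
flask_mid (
[... 392 characters left out ...]
  0.1305 -0.1765] 0.9568507961470415
tray3 (0, 1) [ 0.4723  0.1305 -0.1771] 0.9636720028496762
0 [(array([343.2, 160.2]), np.int32(152)), (array([319.6, 196.9]), np.int32(177)), (array([199.1, 277.1]), np.int32(497))]
1 [(array([249.1, 150. ]), np.int32(85)), (array([272.3, 172.3]), np.int32(99)), (array([300.4, 260.7]), np.int32(320))]
jar [ 0.6404 -0.2646] 0.9167323056149431
jar [ 0.6424 -0.2673] 0.9233770840723661
jar [ 0.6411 -0.2659] 0.9133257268543024
cupA [0.6762 0.1212] 0.8512559977420265
cupA [0.6788 0.1167] 0.8851752021563343
cupA [0.6783 0.1184] 0.8499454731594409
cupB [0.6315 0.2705] 0.808041504539559
cupB [0.6335 0.2666] 0.8542056074766355
cupB [0.6329 0.268 ] 0.8273764303605851
```

```bash
python3 - <<'E'
import cv2
a=cv2.imread("pics/a_scene.png");cv2.imwrite("pics/b_scene.png",cv2.resize(a[120:320,150:400],(750,600),interpolation=cv2.INTER_CUBIC))
a=cv2.imread("pics/a_side.png");cv2.imwrite("pics/b_side.png",cv2.resize(a[130:290,190:350],(600,600),interpolation=cv2.INTER_CUBIC))
E
```

```text
(no output)
```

View pics/b_scene.png

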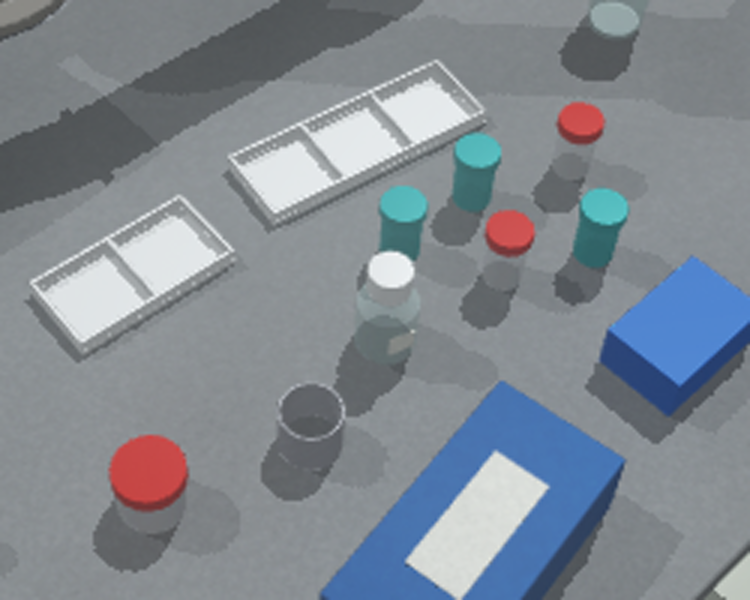

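View pics/b_side.png

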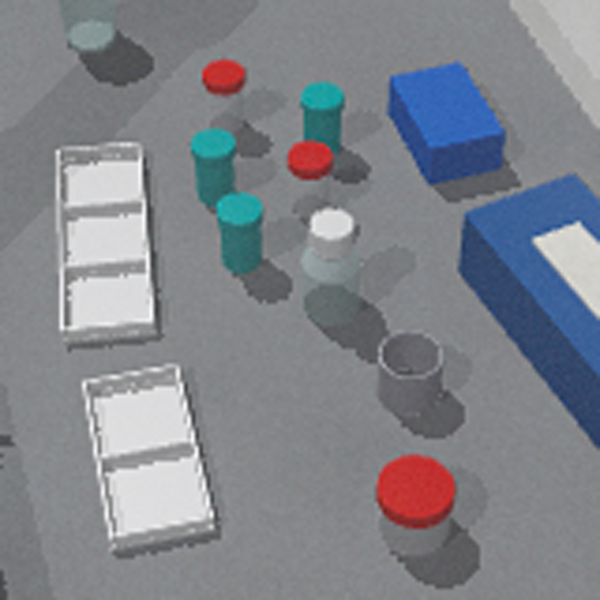

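Both cameras agree to within 2–3 mm on the fits. I'll compute the axes and the first approach.

```bash
cat >> h.py <<'E'
def go(x,y,z,jaw=-0.13):
    """print tool-frame shift (cm) to TCP xyz, and yaw to make the jaw axis lie along angle jaw"""
    o=r.get_obs(); R=Rot.from_rotvec(o["orientation"]).as_matrix()
    a=np.arctan2(R[1,1],R[0,1]); e=(jaw-a+np.pi/2)%np.pi-np.pi/2
    R2=R@Rot.from_rotvec([0,0,-e]).as_matrix()
    d=np.array([x,y,z])-o["tcp_pos"]
    print("t",o["clock"],"tcp",np.round(o["tcp_pos"],4),"jawang",round(a,3),"tilt",np.round(R[:2,2],4),"F",np.round(o["contact_force"],1),"w",round(o["grip_width"],4))
    print("yaw",round(-e,3),"shift before yaw",np.round(R.T@d*100,2),"after yaw",np.round(R2.T@d*100,2))
E
python3 - <<'E'
from h import *
f=grab("side")
for uv in [(313,188),(343,178),(354,244),(383,232)]: print(atz(f,uv,.06))
for uv in [(294,152)]: print(atz(f,uv,.05))
o=r.get_obs(); print(Rot.from_rotvec(o["orientation"]).as_matrix())
go(.657,-.0135,.24)
E
```

```text
[ 0.78774622 -0.00207249  0.06      ]
[0.90773437 0.01262623 0.06      ]
[ 0.81407461 -0.2669371   0.06      ]
[ 0.92022673 -0.25149177  0.06      ]
[0.79765962 0.21523685 0.05      ]
[[-9.60279436e-01  2.79040150e-01 -6.49767573e-06]
 [ 2.79040149e-01  9.60279435e-01  4.71362568e-05]
 [ 1.93924925e-05  4.34508656e-05 -9.99999999e-01]]
t 1.8 tcp [0.1883 0.6482 0.2393] jawang 1.288 tilt [-0.  0.] F [0.1 0.2 0.1] w 0.0853
yaw 1.418 shift before yaw [-63.47 -50.47  -0.07] after yaw [-59.54  55.05  -0.07]
```

carry_out(
  series="-6 0 0 0.1 1;-6 0 0 0.1 1;-6 0 0 0.1 1;-6 0 0 0.1 1;-6 0 0 0.1 1;-6 0 0 0.1 1;-6 0 0 0.1 1;-6 0 0 0.1 1",
  grip_force=40,
)

```text
clock: 2.8
tcp_pos: [0.5666, 0.3703, 0.2394]
orientation: [1.623, 2.69, 0.001]
contact_force: [0.3, 0.3, 0.2]
grip_width: 0.0855
```

```bash
python3 -c "
from h import *
go(.657,-.0135,.24)"
```

```text
t 2.8 tcp [0.5666 0.3703 0.2394] jawang 0.485 tilt [0.0005 0.0003] F [0.3 0.3 0.2] w 0.0855
yaw 0.615 shift before yaw [-38.17  -9.89  -0.07] after yaw [-36.88  13.94  -0.07]
```

carry_out(
  series="-5.4 0.3 0 0.088 1;-5.4 0.3 0 0.088 1;-5.4 0.3 0 0.088 1;-5.4 0.3 0 0.088 1;-5.4 0.3 0 0.088 1;-5.4 0.3 0 0.088 1;-5.4 0.3 0 0.088 1;0 0 0 0 1",
)

```text
clock: 3.8
tcp_pos: [0.6679, 0.0061, 0.2399]
orientation: [2.367, 2.061, -0.003]
contact_force: [-0.2, -0.2, 0.2]
grip_width: 0.0856
```

```bash
python3 - <<'E'
from h import *
go(.657,-.0135,.24)
f=grab("wrist");cv2.imwrite("pics/c_wrist.png",f["color"])
for q in ("bottle_mid","cup1_mid","ring_mid","jar_mid"):
    for d in spotter.mark_of(f,q): print(q,d["uv"],d["confidence"],atz(f,d["uv"],H[q]))
print("cap",proj(f,[.657,-.0135,.105]))
E
```

```text
t 3.8 tcp [0.6679 0.0061 0.2399] jawang -0.138 tilt [ 0.0007 -0.0033] F [-0.2 -0.2  0.2] w 0.0856
yaw -0.008 shift before yaw [-2.09 -0.81 -0.  ] after yaw [-2.08 -0.82 -0.  ]
bottle_mid [247.8, 188.1] 0.56 [ 0.65794543 -0.01120336  0.0525    ]
cup1_mid [147.0, 4.5] 0.92 [0.59313659 0.16291888 0.0345    ]
cup1_mid [170.3, 114.8] 0.71 [0.59359519 0.06670095 0.0345    ]
cup1_mid [250.1, 44.4] 0.66 [0.67864635 0.11808184 0.0345    ]
ring_mid [291.1, 279.4] 0.88 [ 0.6894601  -0.13303915  0.025     ]
cap [245.67471867 208.2894736 ]
```

View pics/c_wrist.png

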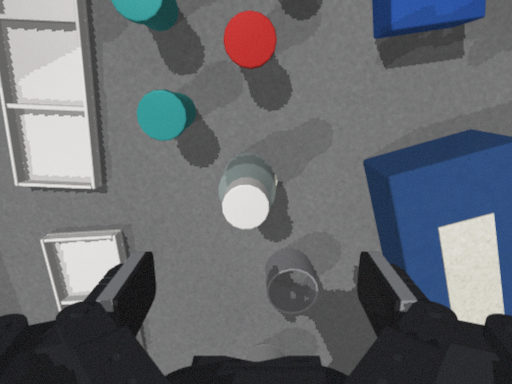

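The wrist view shows the cap at (246,206), with (246,208) predicted. The ring is at (291,285) and the near red cup at (250,40), which confirms the fits. Descending on the cap.

carry_out(
  series="-2.0 -0.8 0 0 1;0 0 5 0 1;0 0 5 0 1;0 0 3 0 1;0 0 2.2 0 1;0 0 0 0 1;0 0 0 0 1",
)

```text
clock: 4.92
tcp_pos: [0.6586, -0.0057, 0.0887]
orientation: [2.358, 2.074, 0.002]
contact_force: [-0.3, 1.0, 0.5]
grip_width: 0.0855
```

```bash
python3 - <<'E'
from h import *
go(.657,-.0125,.087)
f=grab("wrist");cv2.imwrite("pics/d_wrist.png",f["color"])
f=grab("side");cv2.imwrite("pics/d_side.png",cv2.resize(f["color"][110:260,200:350],(600,600),interpolation=cv2.INTER_CUBIC))
E
```

```text
t 4.925 tcp [ 0.6586 -0.0057  0.0887] jawang -0.128 tilt [ 0.0022 -0.0001] F [-0.3  1.   0.5] w 0.0855
yaw 0.002 shift before yaw [-0.69 -0.07  0.17] after yaw [-0.69 -0.07  0.17]
```

View pics/d_wrist.png

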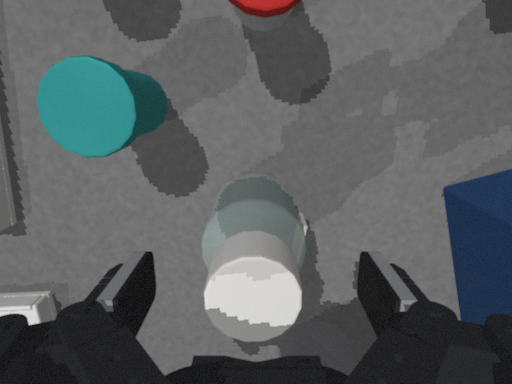

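View pics/d_side.png

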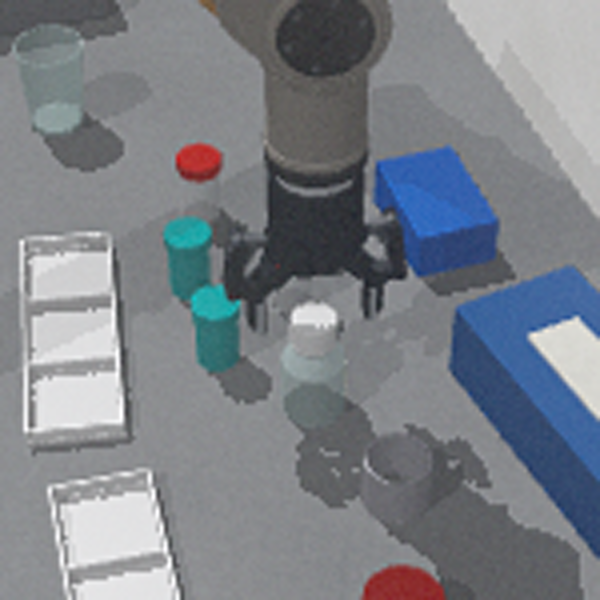

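The cap at (253,297) sits between the pads, about 7 mm short along tool x. Correcting that and closing.

carry_out(
  series="-0.7 -0.1 0.2 0 1;0 0 0 0 1;0 0 0 0 0.3;0 0 0 0 0.3;0 0 0 0 0.3;0 0 0 0 0.3;0 0 0 0 0.3;0 0 0 0 0.3",
  grip_force=35,
)

```text
clock: 6.02
tcp_pos: [0.656, -0.0121, 0.0855]
orientation: [2.359, 2.075, 0.001]
contact_force: [0.2, 1.8, 2.7]
grip_width: 0.0387
```

```bash
python3 - <<'E'
from h import *
go(.657,-.0125,.087)
f=grab("wrist");cv2.imwrite("pics/e_wrist.png",f["color"])
f=grab("side");cv2.imwrite("pics/e_side.png",cv2.resize(f["color"][110:260,200:350],(600,600),interpolation=cv2.INTER_CUBIC))
E
```

```text
t 6.025 tcp [ 0.656  -0.0121  0.0855] jawang -0.128 tilt [0.0004 0.0001] F [0.2 1.8 2.7] w 0.0387
yaw 0.002 shift before yaw [-0.03  0.11 -0.15] after yaw [-0.03  0.11 -0.15]
```

View pics/e_side.png

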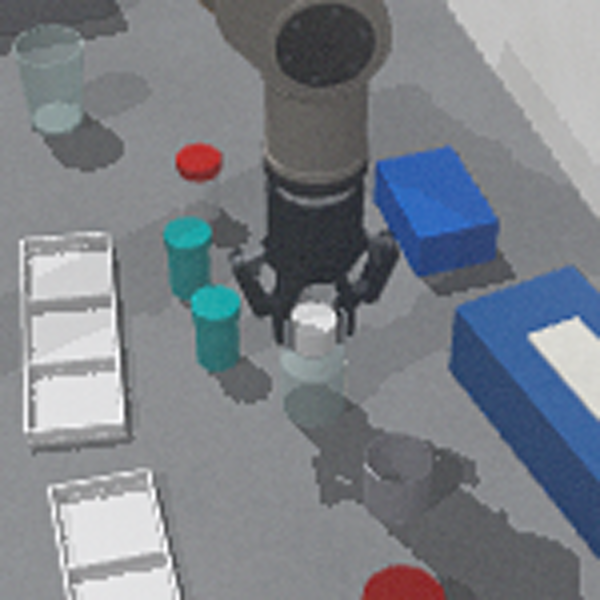

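View pics/e_wrist.png

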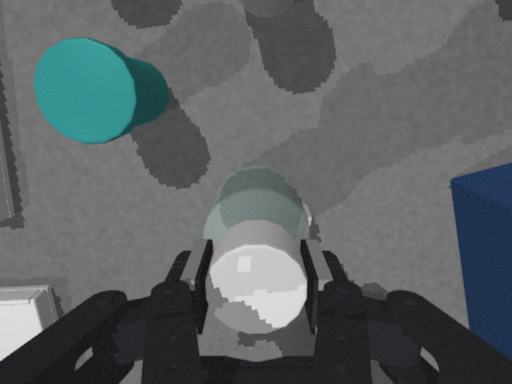

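The cap is gripped, with a width of 38.7 mm. Lifting it.

carry_out(
  series="0 0 -2 0 0.3;0 0 -4 0 0.3;0 0 -5 0 0.3;0 0 -4 0 0.3;0 0 0 0 0.3",
)

```text
clock: 6.75
tcp_pos: [0.6577, -0.0129, 0.2401]
orientation: [2.356, 2.071, 0.009]
contact_force: [0.5, 0.6, -2.0]
grip_width: 0.0388
```

```bash
python3 - <<'E'
from h import *
go(.4472,-.176,.24)
E
```

```text
t 6.75 tcp [ 0.6577 -0.0129  0.2401] jawang -0.129 tilt [0.0072 0.0006] F [ 0.5  0.6 -2. ] w 0.0388
yaw 0.001 shift before yaw [-18.88 -18.78  -0.15] after yaw [-18.9  -18.76  -0.15]
```

carry_out(
  series="-2.7 -2.7 0 0 0.3;-2.7 -2.7 0 0 0.3;-2.7 -2.7 0 0 0.3;-2.7 -2.7 0 0 0.3;-2.7 -2.7 0 0 0.3;-2.7 -2.7 0 0 0.3;-2.7 -2.6 0 0 0.3;0 0 0 0 0.3",
)

```text
clock: 7.75
tcp_pos: [0.4419, -0.1775, 0.2347]
orientation: [-2.362, -2.068, 0.002]
contact_force: [0.4, 0.5, -2.1]
grip_width: 0.0389
```

```bash
python3 - <<'E'
from h import *
go(.4472,-.176,.24)
f=grab("wrist");cv2.imwrite("pics/f_wrist.png",f["color"])
for n in("scene","side"):
    g=grab(n);cv2.imwrite(f"pics/f_{n}.png",g["color"])
c,s=np.cos(-.087),np.sin(-.087)
for b in(-.041,.041):
    X=[.4508-s*b,-.1349+c*b,.004]; print(b,X,proj(f,X))
    print([np.round(proj(f,[X[0]+c*i*.039-s*j*.039,X[1]+s*i*.039+c*j*.039,.018])) for i in(-1,1) for j in(-1,1)])
E
```

```text
t 7.75 tcp [ 0.4419 -0.1775  0.2347] jawang -0.133 tilt [-0.0023  0.0009] F [ 0.4  0.5 -2.1] w 0.0389
yaw -0.003 shift before yaw [ 0.22  0.51 -0.53] after yaw [ 0.21  0.51 -0.53]
-0.041 [np.float64(0.4472374980678687), np.float64(-0.1757449333453191), 0.004] [260.96110795 159.10276416]
[array([226., 199.]), array([221., 125.]), array([299., 196.]), array([298., 122.])]
0.041 [np.float64(0.45436250193213124), np.float64(-0.09405506665468089), 0.004] [257.47725894  78.73825856]
[array([220., 121.]), array([214.,  36.]), array([298., 117.]), array([297.,  32.])]
```

View pics/f_wrist.png

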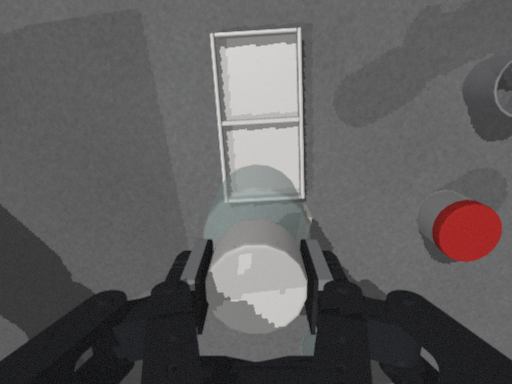

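View pics/f_side.png

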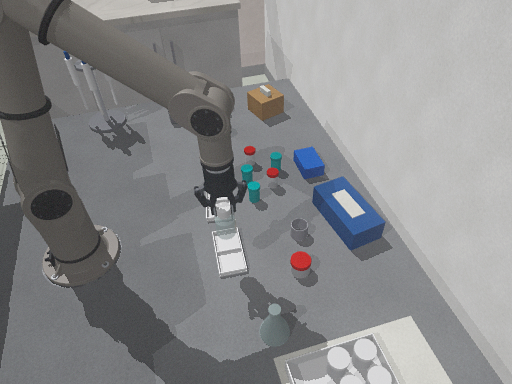

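The tray corners seen at (228,199), (301,197), (215,37) and (297,33) match the predictions to within 2 px. Lowering the bottle into the −y compartment.

carry_out(
  series="0.35 0.6 0 0 0.3;0 0 4 0 0.3;0 0 4 0 0.3;0 0 3.0 0 0.3;0 0 2 0 0.3;0 0 0 0 0.3;0 0 0 0 0.3",
)

```text
clock: 8.78
tcp_pos: [0.4526, -0.1728, 0.1058]
orientation: [2.358, 2.075, 0.001]
contact_force: [0.9, 0.4, -1.3]
grip_width: 0.039
```

```bash
python3 - <<'E'
from h import *
go(.448,-.1745,.0895)
f=grab("side");cv2.imwrite("pics/g_side.png",cv2.resize(f["color"][160:310,160:310],(600,600),interpolation=cv2.INTER_CUBIC))
E
```

```text
t 8.775 tcp [ 0.4526 -0.1728  0.1058] jawang -0.127 tilt [ 0.0008 -0.0003] F [ 0.9  0.4 -1.3] w 0.039
yaw 0.003 shift before yaw [-0.22 -0.43  1.63] after yaw [-0.23 -0.43  1.63]
```

View pics/g_side.png

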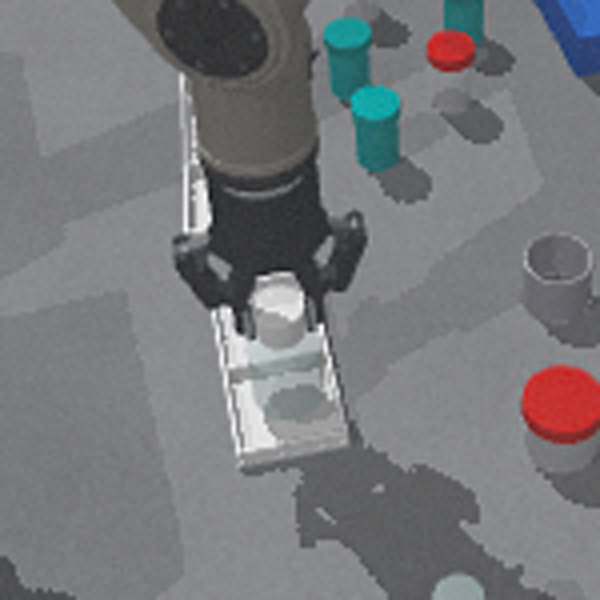

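carry_out(
  series="-0.2 -0.4 0.5 0 0.3;0 0 0.5 0 0.3;0 0 0.3 0 0.3;0 0 0.2 0 0.3;0 0 0 0 0.3;0 0 0 0 0.3",
)

```text
clock: 9.57
tcp_pos: [0.4475, -0.1745, 0.0903]
orientation: [2.359, 2.075, 0.0]
contact_force: [-1.0, 0.6, -2.5]
grip_width: 0.0389
```

```bash
python3 - <<'E'
from h import *
go(.448,-.1745,.0895)
E
```

```text
t 9.575 tcp [ 0.4475 -0.1745  0.0903] jawang -0.128 tilt [ 0.0001 -0.    ] F [-1.   0.6 -2.5] w 0.0389
yaw 0.002 shift before yaw [0.   0.06 0.08] after yaw [0.   0.06 0.08]
```

carry_out(
  series="0 0 0.1 0 0.3;0 0 0 0 0.3;0 0 0 0 0.3",
)

```text
clock: 9.95
tcp_pos: [0.4476, -0.1745, 0.0894]
orientation: [2.359, 2.075, 0.0]
contact_force: [0.1, -0.7, 0.8]
grip_width: 0.0392
```

carry_out(
  series="0 0 0.1 0 0.3;0 0 0 0 0.3;0 0 0 0 0.3",
)

```text
clock: 10.32
tcp_pos: [0.4478, -0.1745, 0.0892]
orientation: [2.359, 2.075, 0.002]
contact_force: [-3.2, 1.3, 12.4]
grip_width: 0.0389
```

Contact is felt (12 N). Easing off, then releasing and rising.

carry_out(
  series="0 0 -0.1 0 0.3;0 0 0 0 0.5;0 0 0 0 0.6;0 0 0 0 0.8;0 0 0 0 0.9;0 0 -2 0 0.9;0 0 -5 0 0.9;0 0 -5 0 0.9",
)

```text
clock: 11.32
tcp_pos: [0.4469, -0.1744, 0.2104]
orientation: [-2.359, -2.074, 0.002]
contact_force: [0.9, 0.3, -0.3]
grip_width: 0.0766
```

```bash
python3 - <<'E'
from h import *
go(.678,.118,.24)
f=grab("side");cv2.imwrite("pics/h_side.png",cv2.resize(f["color"][160:310,160:310],(600,600),interpolation=cv2.INTER_CUBIC))
E
```

```text
t 11.325 tcp [ 0.4469 -0.1744  0.2104] jawang -0.128 tilt [-0.0013 -0.0003] F [ 0.9  0.3 -0.3] w 0.0766
yaw 0.002 shift before yaw [31.96 19.18 -3.  ] after yaw [31.99 19.12 -3.  ]
```

View pics/h_side.png

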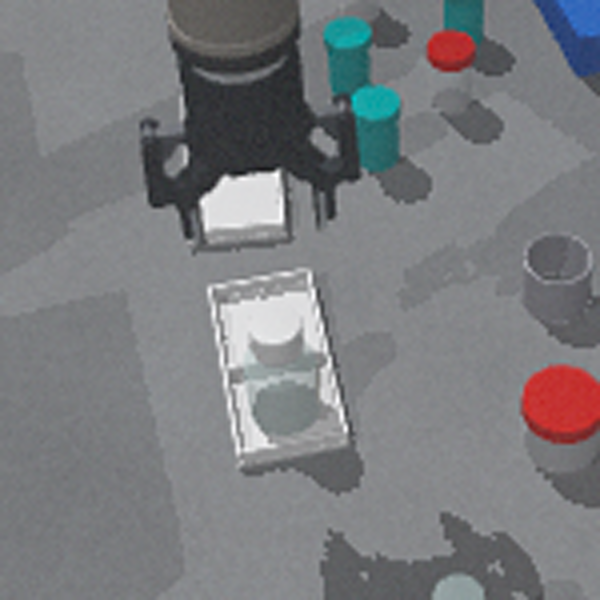

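The bottle stands upright in its compartment at (285,390 in the crop). Next is the near red cup.

carry_out(
  series="4.0 2.4 -1 0 0.9;4.0 2.4 -1 0 0.9;4.0 2.4 -1 0 0.9;4.0 2.4 0 0 0.9;4.0 2.4 0 0 0.9;4.0 2.4 0 0 0.9;4.0 2.4 0 0 0.9;4.0 2.4 0 0 0.9",
)

```text
clock: 12.38
tcp_pos: [0.6794, 0.1197, 0.2389]
orientation: [-2.359, -2.075, 0.0]
contact_force: [0.2, 0.2, -0.1]
grip_width: 0.0767
```

carry_out(
  series="0 0 0 0 0.9;0 0 0 0 0.9",
)

```text
clock: 12.62
tcp_pos: [0.6782, 0.1176, 0.2388]
orientation: [2.359, 2.074, -0.002]
contact_force: [1.0, -0.6, 1.0]
grip_width: 0.077
```

```bash
python3 - <<'E'
from h import *
go(.678,.118,.24)
f=grab("wrist");cv2.imwrite("pics/i_wrist.png",f["color"])
n,lab,st,ce=cv2.connectedComponentsWithStats(red(f).astype(np.uint8))
for j in range(1,n):
    if st[j,4]>60: print(ce[j],st[j],atz(f,ce[j],.067))
E
```

```text
t 12.625 tcp [0.6782 0.1176 0.2388] jawang -0.128 tilt [-0.0009 -0.0011] F [ 1.  -0.6  1. ] w 0.077
yaw 0.002 shift before yaw [ 0.04 -0.03 -0.12] after yaw [ 0.04 -0.03 -0.12]
[178.51879699  12.47894737] [ 150    0   56   31 1330] [0.63394195 0.25700056 0.067     ]
[256.26152981 171.92350956] [ 233  148   48   49 1778] [0.67886143 0.11912726 0.067     ]
```

View pics/i_wrist.png

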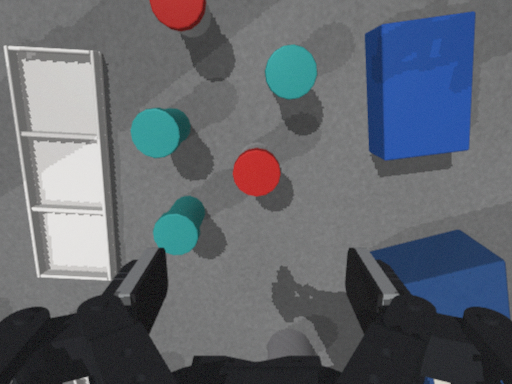

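The red cup is at (256,172), under the gripper at (.679,.119), and the teal cups are clear of the fingers. Descending.

carry_out(
  series="0.1 0 4 0 0.9;0 0 5 0 0.9;0 0 5 0 0.9;0 0 3 0 0.9;0 0 2 0 0.9;0 0 0 0 0.9;0 0 0 0 0.9",
)

```text
clock: 13.55
tcp_pos: [0.6799, 0.1192, 0.0509]
orientation: [2.359, 2.073, 0.003]
contact_force: [0.2, -0.2, 0.8]
grip_width: 0.0768
```

```bash
python3 - <<'E'
from h import *
go(.6787,.1188,.039)
f=grab("wrist");cv2.imwrite("pics/j_wrist.png",f["color"])
E
```

```text
t 13.55 tcp [0.6799 0.1192 0.0509] jawang -0.129 tilt [0.0024 0.0004] F [ 0.2 -0.2  0.8] w 0.0768
yaw 0.001 shift before yaw [-0.05 -0.11  1.19] after yaw [-0.05 -0.11  1.19]
```

View pics/j_wrist.png

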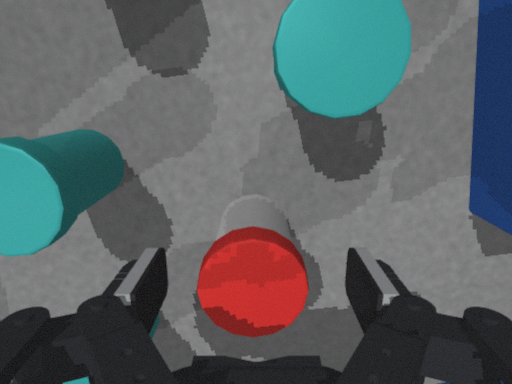

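The red lid at (253,282) is between the pads. A teal cup shows behind the left finger with clearance to spare. Last 1.2 cm down, then close.

carry_out(
  series="0 -0.1 0.8 0 0.9;0 0 0.4 0 0.9;0 0 0 0 0.4;0 0 0 0 0.4;0 0 0 0 0.4;0 0 0 0 0.4;0 0 0 0 0.4;0 0 0 0 0.4",
)

```text
clock: 14.6
tcp_pos: [0.6779, 0.1196, 0.0375]
orientation: [2.359, 2.075, 0.001]
contact_force: [0.7, 0.1, 0.6]
grip_width: 0.0432
```

```bash
python3 - <<'E'
from h import *
go(.6787,.1188,.039)
f=grab("wrist");cv2.imwrite("pics/k_wrist.png",f["color"])
E
```

```text
t 14.6 tcp [0.6779 0.1196 0.0375] jawang -0.128 tilt [0.0004 0.0001] F [0.7 0.1 0.6] w 0.0432
yaw 0.002 shift before yaw [-0.07  0.08 -0.15] after yaw [-0.07  0.08 -0.15]
```

View pics/k_wrist.png

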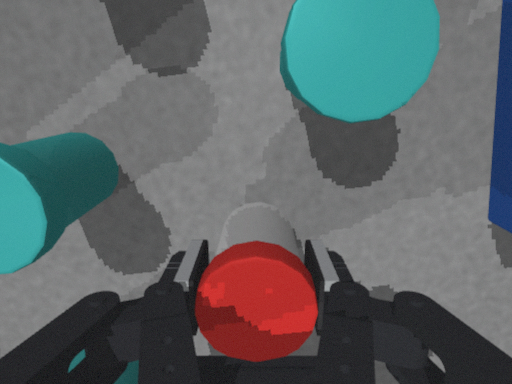

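carry_out(
  series="0 0 -2 0 0.4;0 0 -5 0 0.4;0 0 -5 0 0.4;0 0 -5 0 0.4;0 0 0 0 0.4",
)

```text
clock: 15.28
tcp_pos: [0.6806, 0.1194, 0.2138]
orientation: [2.356, 2.071, 0.014]
contact_force: [-0.1, -0.3, -0.3]
grip_width: 0.0429
```

```bash
python3 - <<'E'
from h import *
go(.455,-.093,.2)
E
```

```text
t 15.275 tcp [0.6806 0.1194 0.2138] jawang -0.129 tilt [0.0094 0.0025] F [-0.1 -0.3 -0.3] w 0.0429
yaw 0.001 shift before yaw [-23.96 -19.67   1.11] after yaw [-23.99 -19.63   1.11]
```

carry_out(
  series="-3.4 -2.8 0 0 0.4;-3.4 -2.8 0 0 0.4;-3.4 -2.8 0 0 0.4;-3.4 -2.8 0 0 0.4;-3.4 -2.8 0 0 0.4;-3.4 -2.8 0 0 0.4;-3.4 -2.8 0 0 0.4;0 0 0 0 0.4",
)

```text
clock: 16.27
tcp_pos: [0.4498, -0.0938, 0.2071]
orientation: [-2.363, -2.067, 0.001]
contact_force: [-0.7, 0.3, -1.3]
grip_width: 0.0429
```

```bash
python3 - <<'E'
from h import *
go(.455,-.093,.0415)
f=grab("wrist");cv2.imwrite("pics/l_wrist.png",f["color"])
E
```

```text
t 16.275 tcp [ 0.4498 -0.0938  0.2071] jawang -0.133 tilt [-0.0018  0.0011] F [-0.7  0.3 -1.3] w 0.0429
yaw -0.003 shift before yaw [ 0.13  0.53 16.56] after yaw [ 0.13  0.53 16.56]
```

View pics/l_wrist.png

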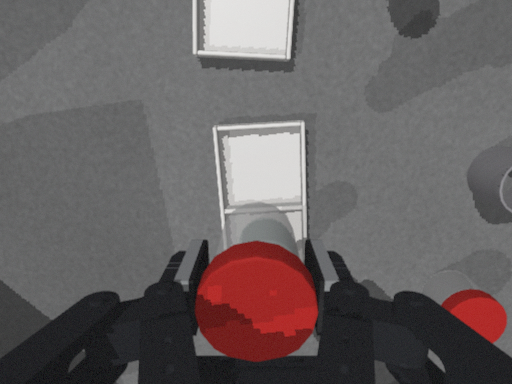

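carry_out(
  series="0 0 4 0 0.4;0 0 4 0 0.4;0 0 4 0 0.4;0 0 2 0 0.4;0 0 0 0 0.4;0 0 0 0 0.4",
)

```text
clock: 17.08
tcp_pos: [0.4539, -0.0912, 0.0679]
orientation: [2.358, 2.075, 0.001]
contact_force: [0.6, -0.6, -0.7]
grip_width: 0.0432
```

```bash
python3 - <<'E'
from h import *
go(.455,-.093,.0415)
f=grab("side");cv2.imwrite("pics/m_side.png",cv2.resize(f["color"][160:310,160:310],(600,600),interpolation=cv2.INTER_CUBIC))
E
```

```text
t 17.075 tcp [ 0.4539 -0.0912  0.0679] jawang -0.127 tilt [0.001 0.   ] F [ 0.6 -0.6 -0.7] w 0.0432
yaw 0.003 shift before yaw [-0.17  0.13  2.64] after yaw [-0.17  0.13  2.64]
```

View pics/m_side.png

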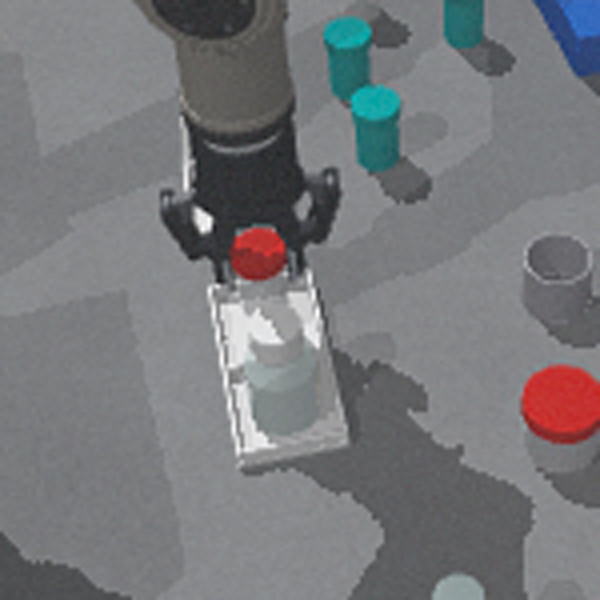

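carry_out(
  series="-0.2 0.1 1 0 0.4;0 0 0.8 0 0.4;0 0 0.5 0 0.4;0 0 0 0 0.4;0 0 0 0 0.4;0 0 0.1 0 0.4;0 0 0 0 0.4;0 0 0 0 0.4",
)

```text
clock: 18.12
tcp_pos: [0.4538, -0.0935, 0.0433]
orientation: [2.359, 2.075, 0.0]
contact_force: [-0.8, -0.3, -1.2]
grip_width: 0.0432
```

carry_out(
  series="0 0 0.1 0 0.4;0 0 0 0 0.4;0 0 0 0 0.4",
)

```text
clock: 18.5
tcp_pos: [0.4537, -0.0936, 0.0423]
orientation: [-2.359, -2.075, -0.0]
contact_force: [0.2, -0.1, -0.4]
grip_width: 0.043
```

carry_out(
  series="0 0 0.1 0 0.4;0 0 0 0 0.4;0 0 0 0 0.4",
)

```text
clock: 18.88
tcp_pos: [0.4538, -0.0936, 0.0413]
orientation: [2.359, 2.075, 0.0]
contact_force: [-0.3, 0.1, 0.8]
grip_width: 0.0432
```

carry_out(
  series="0 0 0.1 0 0.4;0 0 0 0 0.4;0 0 0 0 0.4",
)

```text
clock: 19.25
tcp_pos: [0.4541, -0.0936, 0.0411]
orientation: [-2.359, -2.074, -0.002]
contact_force: [-1.4, 0.3, 14.9]
grip_width: 0.0431
```

carry_out(
  series="0 0 -0.1 0 0.4;0 0 0 0 0.55;0 0 0 0 0.65;0 0 0 0 0.8;0 0 0 0 0.8;0 0 -2 0 0.8;0 0 -5 0 0.8;0 0 -5 0 0.9",
)

```text
clock: 20.25
tcp_pos: [0.4532, -0.0936, 0.1623]
orientation: [-2.359, -2.074, 0.002]
contact_force: [1.0, 0.5, -0.2]
grip_width: 0.0765
```

carry_out(
  series="0 0 -4 0 1;0 0 0 0 1;0 0 0 0 1",
)

```text
clock: 20.62
tcp_pos: [0.4532, -0.0933, 0.2007]
orientation: [-2.358, -2.075, 0.0]
contact_force: [0.2, -0.1, -0.1]
grip_width: 0.0857
```

```bash
python3 - <<'E'
from h import *
go(.6413,-.266,.2)
f=grab("side");cv2.imwrite("pics/n_side.png",cv2.resize(f["color"][160:310,160:310],(600,600),interpolation=cv2.INTER_CUBIC))
E
```

```text
t 20.625 tcp [ 0.4532 -0.0933  0.2007] jawang -0.128 tilt [-0.0007  0.0004] F [ 0.2 -0.1 -0.1] w 0.0857
yaw 0.002 shift before yaw [-14.74  20.85   0.05] after yaw [-14.69  20.89   0.05]
```

View pics/n_side.png

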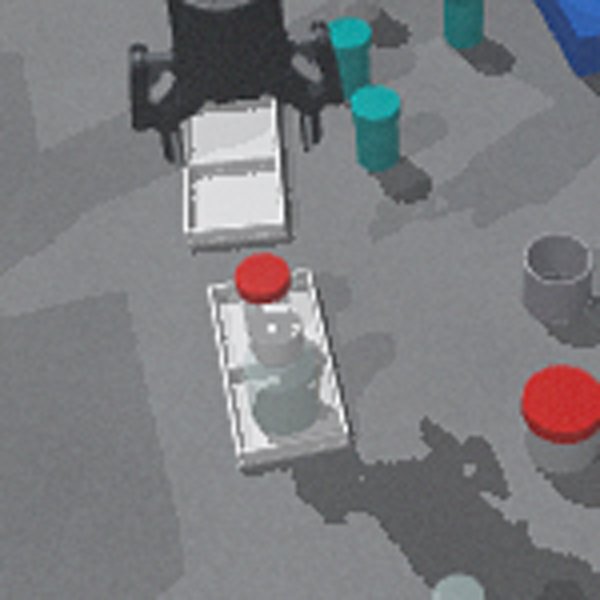

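The cup and the bottle both stand in tray2. Going to the jar.

carry_out(
  series="-2.1 3 0 0 1;-2.1 3 0 0 1;-2.1 3 0 0 1;-2.1 3 0 0 1;-2.1 3 0 0 1;-2.1 3 0 0 1;-2.1 2.9 0 0 1;0 0 0 0 1",
)

```text
clock: 21.68
tcp_pos: [0.6421, -0.2681, 0.1986]
orientation: [-2.36, -2.071, 0.005]
contact_force: [-0.9, -0.1, 0.4]
grip_width: 0.0854
```

carry_out(
  series="0 0 0 0 1;0 0 0 0 1",
)

```text
clock: 21.92
tcp_pos: [0.6415, -0.2651, 0.2006]
orientation: [-2.357, -2.074, 0.0]
contact_force: [0.1, 0.4, 0.0]
grip_width: 0.0857
```

```bash
python3 - <<'E'
from h import *
go(.6413,-.266,.035)
f=grab("wrist");cv2.imwrite("pics/o_wrist.png",f["color"])
n,lab,st,ce=cv2.connectedComponentsWithStats(red(f).astype(np.uint8))
for j in range(1,n):
    if st[j,4]>60: print(ce[j],st[j],atz(f,ce[j],.055))
E
```

```text
t 21.925 tcp [ 0.6415 -0.2651  0.2006] jawang -0.128 tilt [-0.0013  0.0011] F [0.1 0.4 0. ] w 0.0857
yaw 0.002 shift before yaw [-0.11  0.02 16.56] after yaw [-0.11  0.02 16.56]
[256.73069451 180.61826129] [ 221  144   73   73 4118] [ 0.64227665 -0.26466774  0.055     ]
```

View pics/o_wrist.png

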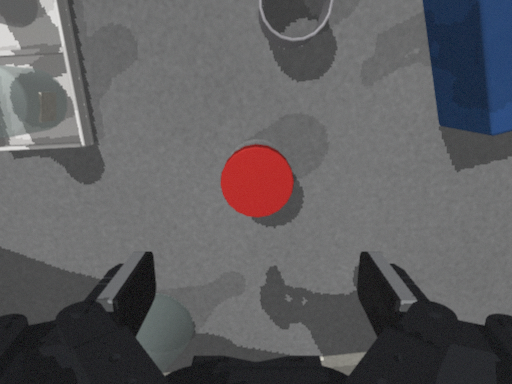

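The jar lid is at (257,181), at world (.642,−.265), almost exactly under the TCP. The flask at (165,330) is well outside the descent.

carry_out(
  series="0 0.1 4 0 1;0 0 4 0 1;0 0 4 0 1;0 0 2 0 1;0 0 1.5 0 1;0 0 0 0 1;0 0 0 0 1",
)

```text
clock: 22.85
tcp_pos: [0.6441, -0.2667, 0.0477]
orientation: [2.358, 2.073, 0.002]
contact_force: [0.0, -0.6, 1.0]
grip_width: 0.0853
```

```bash
python3 - <<'E'
from h import *
go(.642,-.2648,.033)
f=grab("wrist");cv2.imwrite("pics/p_wrist.png",f["color"])
E
```

```text
t 22.85 tcp [ 0.6441 -0.2667  0.0477] jawang -0.128 tilt [ 0.002  -0.0008] F [ 0.  -0.6  1. ] w 0.0853
yaw 0.002 shift before yaw [ 0.16 -0.23  1.47] after yaw [ 0.16 -0.23  1.47]
```

View pics/p_wrist.png

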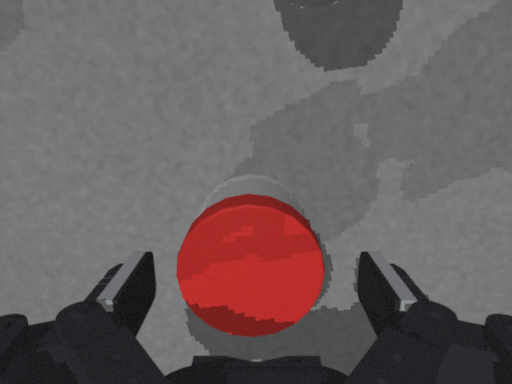

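carry_out(
  series="0.2 -0.2 1 0 1;0 0 0.4 0 1;0 0 0 0 1;0 0 0 0 0.6;0 0 0 0 0.6;0 0 0 0 0.6;0 0 0 0 0.6;0 0 0 0 0.6",
)

```text
clock: 23.9
tcp_pos: [0.6418, -0.2642, 0.0327]
orientation: [2.359, 2.074, 0.001]
contact_force: [-0.8, -0.5, 4.2]
grip_width: 0.061
```

```bash
python3 - <<'E'
from h import *
go(.642,-.2648,.033)
f=grab("wrist");cv2.imwrite("pics/q_wrist.png",f["color"])
f=grab("side");cv2.imwrite("pics/q_side.png",cv2.resize(f["color"][180:330,200:350],(600,600),interpolation=cv2.INTER_CUBIC))
E
```

```text
t 23.9 tcp [ 0.6418 -0.2642  0.0327] jawang -0.128 tilt [ 0.0008 -0.0004] F [-0.8 -0.5  4.2] w 0.061
yaw 0.002 shift before yaw [-0.05  0.02 -0.03] after yaw [-0.05  0.03 -0.03]
```

View pics/q_side.png

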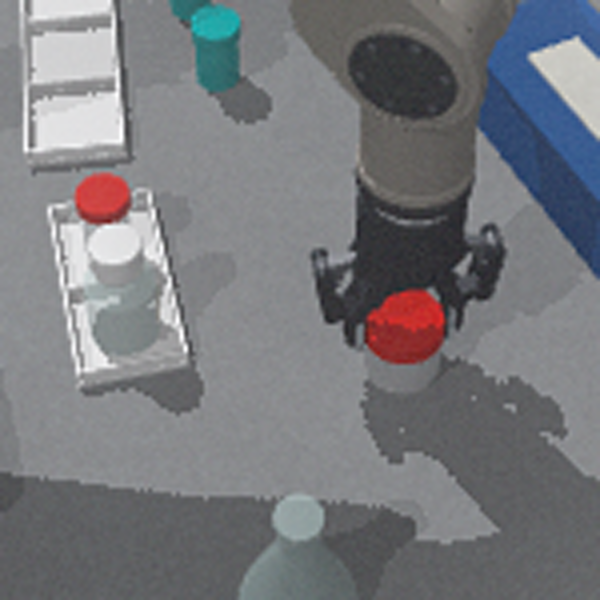

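View pics/q_wrist.png

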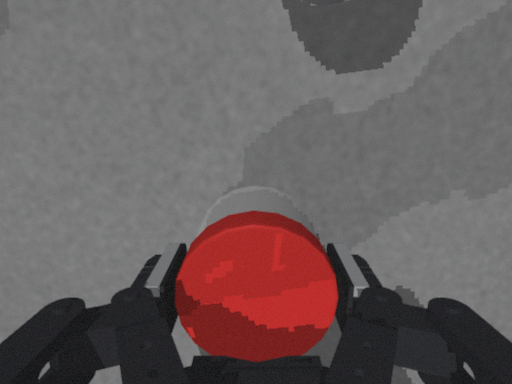

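The jar is held by its lid, with a width of 61 mm. Lifting.

carry_out(
  series="0 0 -1 0 0.6;0 0 -4 0 0.6;0 0 -5 0 0.6;0 0 -5 0 0.6;0 0 -2 0 0.6;0 0 0 0 0.6;0 0 0 0 0.6",
  grip_force=50,
)

```text
clock: 24.88
tcp_pos: [0.6405, -0.263, 0.1999]
orientation: [-2.356, -2.073, 0.002]
contact_force: [0.4, 0.8, -2.4]
grip_width: 0.0606
```

```bash
python3 - <<'E'
from h import *
go(.458,.05,.2,-.177)
E
```

```text
t 24.875 tcp [ 0.6405 -0.263   0.1999] jawang -0.128 tilt [-0.0033  0.0015] F [ 0.4  0.8 -2.4] w 0.0606
yaw 0.049 shift before yaw [ 28.72 -22.09   0.1 ] after yaw [ 27.6  -23.47   0.1 ]
```

carry_out(
  series="4 -3.1 0 0 0.6;4 -3.1 0 0 0.6;4 -3.1 0 0 0.6;4 -3.1 0 0 0.6;4 -3.1 0 0 0.6;4 -3.1 0 0 0.6;4.7 -3.5 0 0 0.6;0 0 0 0.05 0.6",
)

```text
clock: 25.88
tcp_pos: [0.4555, 0.0532, 0.2004]
orientation: [-2.4, -2.022, 0.006]
contact_force: [0.5, 0.2, -0.3]
grip_width: 0.0604
```

carry_out(
  series="0 0 0 0 0.6;0 0 0 0 0.6",
)

```text
clock: 26.12
tcp_pos: [0.4587, 0.0482, 0.2016]
orientation: [2.41, 2.015, -0.003]
contact_force: [0.4, 0.1, -0.2]
grip_width: 0.0604
```

```bash
python3 - <<'E'
from h import *
go(.458,.05,.2,-.177)
f=grab("wrist");cv2.imwrite("pics/s_wrist.png",f["color"])
c,s=np.cos(-.177),np.sin(-.177)
for b in(-.082,0,.082):
    X=[.4723-s*b,.1305+c*b,.004]; print(b,X)
    print([np.round(proj(f,[X[0]+c*i*.039-s*j*.039,X[1]+s*i*.039+c*j*.039,.018])) for i in(-1,1) for j in(-1,1)])
E
```

```text
t 26.125 tcp [0.4587 0.0482 0.2016] jawang -0.178 tilt [-0.0012 -0.0011] F [ 0.4  0.1 -0.2] w 0.0604
yaw -0.001 shift before yaw [ 0.17 -0.1   0.16] after yaw [ 0.17 -0.1   0.16]
-0.082 [np.float64(0.4578616662263332), np.float64(0.04978113902042354), 0.004]
[array([215., 208.]), array([212., 127.]), array([295., 208.]), array([297., 127.])]
0 [np.float64(0.4723), np.float64(0.1305), 0.004]
[array([212., 123.]), array([208.,  29.]), array([298., 123.]), array([301.,  29.])]
0.082 [np.float64(0.4867383337736668), np.float64(0.21121886097957648), 0.004]
[array([208.,  24.]), array([204., -87.]), array([301.,  23.]), array([304., -87.])]
```

View pics/s_wrist.png

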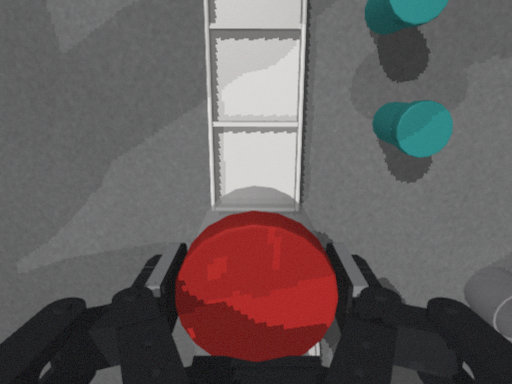

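Tray3's inner corners, seen at about (214,207), (299,207) and (211,124), match the prediction to within 2–3 px, so the tray lies about 1–2 mm toward +x. Lowering the jar.

carry_out(
  series="0.2 0 4 0 0.6;0 0 4 0 0.6;0 0 3 0 0.6;0 0 2 0 0.6;0 0 1 0 0.6;0 0 0 0 0.6;0 0 0 0 0.6",
)

```text
clock: 27.05
tcp_pos: [0.46, 0.0508, 0.0629]
orientation: [2.41, 2.015, 0.002]
contact_force: [0.8, -0.5, 0.2]
grip_width: 0.0609
```

```bash
python3 - <<'E'
from h import *
go(.459,.05,.0367,-.177)
f=grab("side");cv2.imwrite("pics/t_side.png",cv2.resize(f["color"][120:270,160:310],(600,600),interpolation=cv2.INTER_CUBIC))
E
```

```text
t 27.05 tcp [0.46   0.0508 0.0629] jawang -0.178 tilt [0.0012 0.0004] F [ 0.8 -0.5  0.2] w 0.0609
yaw -0.001 shift before yaw [-0.1  -0.08  2.62] after yaw [-0.1  -0.08  2.62]
```

View pics/t_side.png

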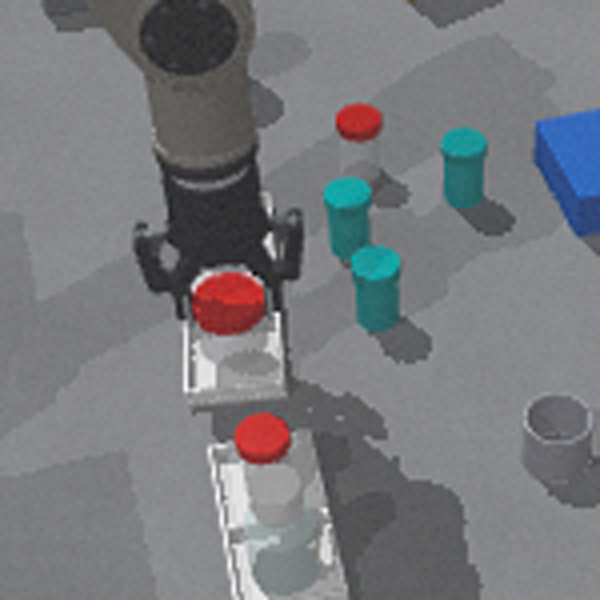

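carry_out(
  series="-0.1 -0.1 1 0 0.6;0 0 0.8 0 0.6;0 0 0.5 0 0.6;0 0 0 0 0.6;0 0 0 0 0.6;0 0 0.1 0 0.6;0 0 0 0 0.6;0 0 0 0 0.6",
)

```text
clock: 28.1
tcp_pos: [0.4582, 0.0501, 0.0384]
orientation: [2.41, 2.015, 0.0]
contact_force: [-0.4, -0.1, -0.9]
grip_width: 0.0606
```

carry_out(
  series="0 0 0.1 0 0.6;0 0 0 0 0.6;0 0 0 0 0.6",
)

```text
clock: 28.48
tcp_pos: [0.4581, 0.0501, 0.0373]
orientation: [-2.41, -2.015, 0.0]
contact_force: [0.4, -0.3, -0.5]
grip_width: 0.0607
```

carry_out(
  series="0 0 0.1 0 0.6;0 0 0 0 0.6;0 0 0 0 0.6",
)

```text
clock: 28.85
tcp_pos: [0.4582, 0.0501, 0.0367]
orientation: [-2.41, -2.015, -0.001]
contact_force: [-1.7, -0.2, 7.1]
grip_width: 0.0606
```

carry_out(
  series="0 0 0.1 0 0.6;0 0 0 0 0.6;0 0 0 0 0.6",
)

```text
clock: 29.22
tcp_pos: [0.4583, 0.0501, 0.0366]
orientation: [-2.41, -2.014, -0.002]
contact_force: [-5.3, 0.0, 23.8]
grip_width: 0.0606
```

carry_out(
  series="0 0 -0.1 0 0.6;0 0 -0.1 0 0.75;0 0 0 0 0.85;0 0 0 0 1;0 0 0 0 1;0 0 -2 0 1;0 0 -5 0 1;0 0 -5 0 1",
)

```text
clock: 30.22
tcp_pos: [0.4577, 0.0498, 0.1583]
orientation: [-2.41, -2.015, 0.002]
contact_force: [1.8, 1.5, 1.1]
grip_width: 0.0856
```

carry_out(
  series="0 0 -4 0 1;0 0 0 0 1;0 0 0 0 1",
)

```text
clock: 30.6
tcp_pos: [0.4576, 0.0502, 0.1967]
orientation: [-2.409, -2.015, 0.001]
contact_force: [-0.4, -1.0, -0.7]
grip_width: 0.0854
```

```bash
python3 - <<'E'
from h import *
go(.689,-.1335,.2,-.177)
f=grab("side");cv2.imwrite("pics/u_side.png",cv2.resize(f["color"][120:270,160:310],(600,600),interpolation=cv2.INTER_CUBIC))
E
```

```text
t 30.6 tcp [0.4576 0.0502 0.1967] jawang -0.178 tilt [-0.0009  0.0001] F [-0.4 -1.  -0.7] w 0.0854
yaw -0.001 shift before yaw [-14.    26.03  -0.35] after yaw [-14.01  26.02  -0.35]
```

View pics/u_side.png

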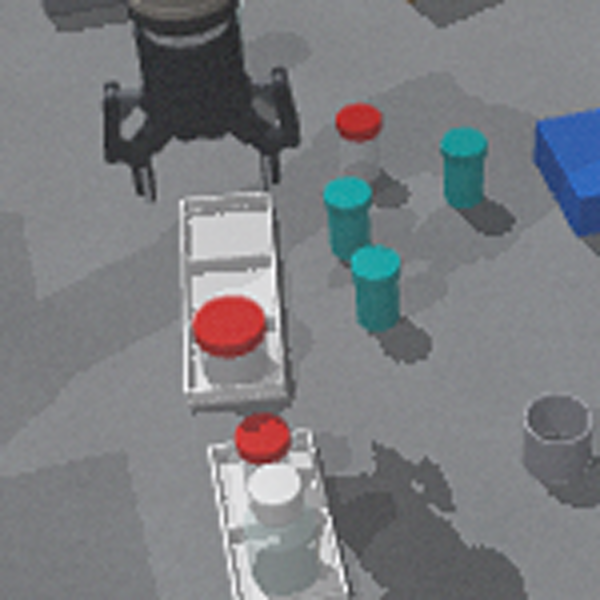

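The jar stands in its compartment at (230,340 in the crop). Now the ring.

carry_out(
  series="-1.75 3.25 0 0 1;-1.75 3.25 0 0 1;-1.75 3.25 0 0 1;-1.75 3.25 0 0 1;-1.75 3.25 0 0 1;-1.75 3.25 0 0 1;-1.75 3.25 0 0 1;-1.75 3.25 0 0 1",
)

```text
clock: 31.65
tcp_pos: [0.6892, -0.1345, 0.1946]
orientation: [-2.408, -2.013, 0.004]
contact_force: [0.9, 0.6, -1.1]
grip_width: 0.0854
```

carry_out(
  series="0 0 0 0 1;0 0 0 0 1;0 0 0 0 1",
)

```text
clock: 32.02
tcp_pos: [0.6885, -0.1326, 0.1966]
orientation: [-2.408, -2.015, 0.001]
contact_force: [-0.2, -0.2, 0.2]
grip_width: 0.0853
```

```bash
python3 - <<'E'
from h import *
go(.689,-.1335,.2,-.177)
f=grab("wrist");cv2.imwrite("pics/v_wrist.png",f["color"])
for d in spotter.mark_of(f,"ring_mid")[:2]: print(d["uv"],d["confidence"],atz(f,d["uv"],.025))
for d in spotter.trace(f,"ring_mid")[:1]:
    print(*fit([(f,up(d["pixels"]))],lambda f,x,y:rings(f,x,y,PROF["ring_mid"]),(.689,-.1335),(.01,.01)))
print(proj(f,[.689,-.1335,.05]))
E
```

```text
t 32.025 tcp [ 0.6885 -0.1326  0.1966] jawang -0.177 tilt [-0.0014  0.001 ] F [-0.2 -0.2  0.2] w 0.0853
yaw -0.0 shift before yaw [-0.08  0.07 -0.34] after yaw [-0.08  0.07 -0.34]
[ 0.68861502 -0.13244021] 0.542401273779709
[256.73347763 181.80292321]
```

View pics/v_wrist.png

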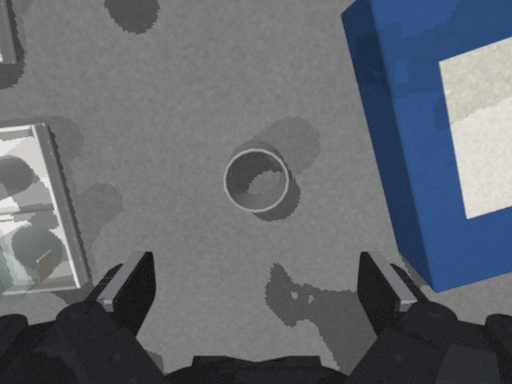

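The ring's rim is at (256,181), as predicted, and the blue box is more than 5 cm from the fingers. Descending.

carry_out(
  series="0 0 4 0 1;0 0 4 0 1;0 0 4 0 1;0 0 2 0 1;0 0 1.5 0 1;0 0 0 0 1;0 0 0 0 1",
)

```text
clock: 33.05
tcp_pos: [0.6902, -0.1341, 0.0437]
orientation: [2.409, 2.014, 0.002]
contact_force: [-0.3, -0.7, 0.7]
grip_width: 0.085
```

```bash
python3 - <<'E'
from h import *
go(.6885,-.1327,.027,-.177)
f=grab("wrist");cv2.imwrite("pics/w_wrist.png",f["color"])
E
```

```text
t 33.05 tcp [ 0.6902 -0.1341  0.0437] jawang -0.178 tilt [ 0.0021 -0.0004] F [-0.3 -0.7  0.7] w 0.085
yaw -0.001 shift before yaw [ 0.1  -0.19  1.67] after yaw [ 0.1  -0.19  1.67]
```

View pics/w_wrist.png

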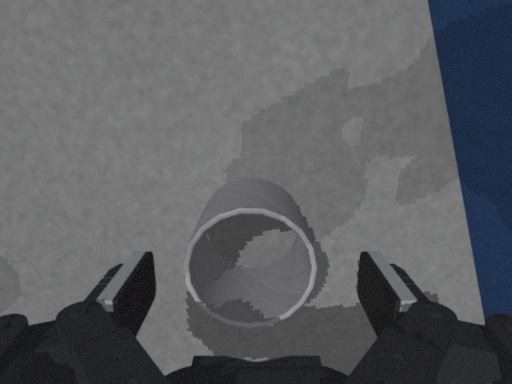

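carry_out(
  series="0.1 -0.2 1 0 1;0 0 0.6 0 1;0 0 0 0 1;0 0 0 0 0.55;0 0 0 0 0.55;0 0 0 0 0.55;0 0 0 0 0.55;0 0 0 0 0.55",
  grip_force=40,
)

```text
clock: 34.1
tcp_pos: [0.6878, -0.1326, 0.0269]
orientation: [2.41, 2.015, 0.001]
contact_force: [-1.5, 0.4, 5.6]
grip_width: 0.0553
```

```bash
python3 - <<'E'
from h import *
go(.6885,-.1327,.027,-.177)
f=grab("wrist");cv2.imwrite("pics/x_wrist.png",f["color"])
E
```

```text
t 34.1 tcp [ 0.6878 -0.1326  0.0269] jawang -0.178 tilt [ 0.0009 -0.0001] F [-1.5  0.4  5.6] w 0.0553
yaw -0.001 shift before yaw [-0.    0.07 -0.01] after yaw [-0.    0.07 -0.01]
```

View pics/x_wrist.png

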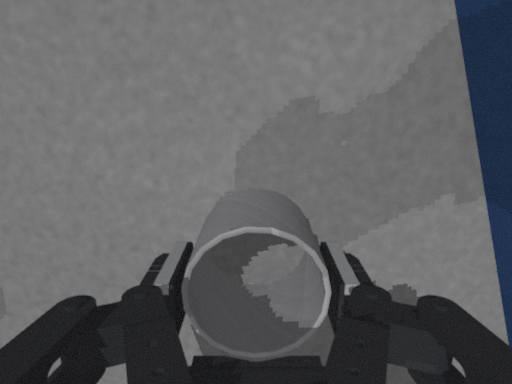

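carry_out(
  series="0 0 -1 0 0.5;0 0 -4 0 0.5;0 0 -5 0 0.5;0 0 -5 0 0.5;0 0 -2 0 0.5;0 0 0 0 0.5;0 0 0 0 0.5",
)

```text
clock: 35.02
tcp_pos: [0.6863, -0.1317, 0.194]
orientation: [-2.408, -2.014, 0.003]
contact_force: [-0.8, 1.4, -1.3]
grip_width: 0.0556
```

```bash
python3 - <<'E'
from h import *
go(.473,.1305,.196,-.177)
E
```

```text
t 35.025 tcp [ 0.6863 -0.1317  0.194 ] jawang -0.178 tilt [-0.0035  0.0008] F [-0.8  1.4 -1.3] w 0.0556
yaw -0.001 shift before yaw [ 22.04 -25.63  -0.11] after yaw [ 22.05 -25.61  -0.11]
```

carry_out(
  series="2.75 -3.2 0 0 0.5;2.75 -3.2 0 0 0.5;2.75 -3.2 0 0 0.5;2.75 -3.2 0 0 0.5;2.75 -3.2 0 0 0.5;2.75 -3.2 0 0 0.5;2.75 -3.2 0 0 0.5;2.75 -3.2 0 0 0.5",
)

```text
clock: 36.02
tcp_pos: [0.4723, 0.1302, 0.1946]
orientation: [-2.409, -2.016, 0.005]
contact_force: [0.1, 0.7, -1.2]
grip_width: 0.0555
```

carry_out(
  series="0 0 0 0 0.5;0 0 0 0 0.5;0 0 4 0 0.5;0 0 4 0 0.5;0 0 3 0 0.5;0 0 2 0 0.5;0 0 0 0 0.5;0 0 0 0 0.5",
)

```text
clock: 37.02
tcp_pos: [0.4753, 0.1286, 0.0667]
orientation: [2.411, 2.013, 0.0]
contact_force: [-0.5, 0.4, -0.8]
grip_width: 0.0556
```

```bash
python3 - <<'E'
from h import *
go(.473,.1305,.031,-.177)
f=grab("side");cv2.imwrite("pics/y_side.png",cv2.resize(f["color"][120:270,160:310],(600,600),interpolation=cv2.INTER_CUBIC))
E
```

```text
t 37.025 tcp [0.4753 0.1286 0.0667] jawang -0.18 tilt [ 0.0007 -0.0004] F [-0.5  0.4 -0.8] w 0.0556
yaw -0.003 shift before yaw [ 0.14 -0.26  3.57] after yaw [ 0.14 -0.26  3.57]
```

View pics/y_side.png

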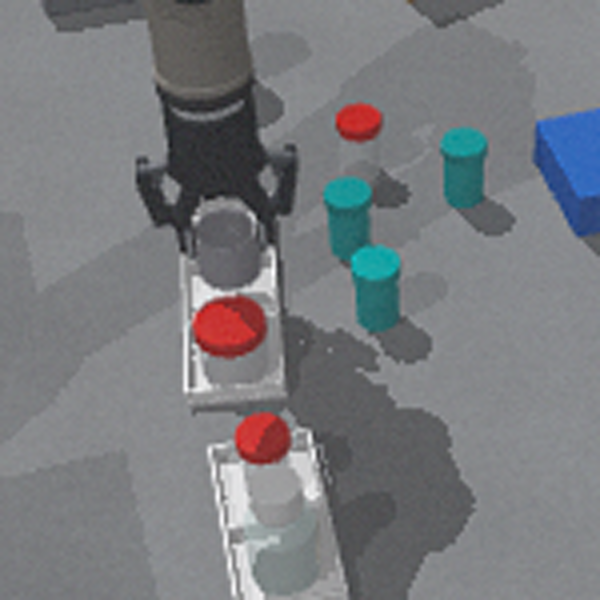

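carry_out(
  series="0.1 -0.2 1.4 0 0.5;0 0 1 0 0.5;0 0 0.7 0 0.5;0 0 0 0 0.5;0 0 0 0 0.5;0 0 0.2 0 0.5;0 0 0 0 0.5;0 0 0 0 0.5",
)

```text
clock: 38.08
tcp_pos: [0.4727, 0.1308, 0.0334]
orientation: [2.41, 2.015, 0.0]
contact_force: [-0.2, -0.9, -0.7]
grip_width: 0.0558
```

carry_out(
  series="0 0 0.1 0 0.5;0 0 0 0 0.5;0 0 0 0 0.5",
)

```text
clock: 38.45
tcp_pos: [0.4727, 0.1308, 0.0323]
orientation: [-2.41, -2.015, 0.0]
contact_force: [-0.2, 0.9, -1.5]
grip_width: 0.0556
```

carry_out(
  series="0 0 0.1 0 0.5;0 0 0 0 0.5;0 0 0 0 0.5",
)

```text
clock: 38.83
tcp_pos: [0.4727, 0.1308, 0.0313]
orientation: [-2.41, -2.015, 0.0]
contact_force: [0.1, 0.4, -0.7]
grip_width: 0.0551
```

carry_out(
  series="0 0 0.1 0 0.5;0 0 0 0 0.5;0 0 0 0 0.5",
)

```text
clock: 39.2
tcp_pos: [0.4728, 0.1309, 0.0308]
orientation: [-2.41, -2.015, -0.001]
contact_force: [-1.9, 0.4, 6.7]
grip_width: 0.0557
```

carry_out(
  series="0 0 0 0 0.68;0 0 0 0 0.76;0 0 0 0 0.85;0 0 0 0 0.9;0 0 0 0 0.9;0 0 -2 0 0.9;0 0 -5 0 0.9;0 0 -5 0 0.9",
)

```text
clock: 40.2
tcp_pos: [0.4723, 0.1305, 0.1513]
orientation: [2.41, 2.015, -0.002]
contact_force: [1.2, 0.9, 0.9]
grip_width: 0.0769
```

carry_out(
  series="0 0 -4 0 0.9;0 0 0 0 0.9;0 0 0 0 0.9",
)

```text
clock: 40.58
tcp_pos: [0.4721, 0.1309, 0.1897]
orientation: [-2.409, -2.015, 0.001]
contact_force: [0.2, 0.3, 0.5]
grip_width: 0.0774
```

```bash
python3 - <<'E'
from h import *
go(.634,.266,.2,-.177)
f=grab("side");cv2.imwrite("pics/z_side.png",cv2.resize(f["color"][120:270,160:310],(600,600),interpolation=cv2.INTER_CUBIC))
E
```

```text
t 40.575 tcp [0.4721 0.1309 0.1897] jawang -0.178 tilt [-0.0008  0.0001] F [0.2 0.3 0.5] w 0.0774
yaw -0.001 shift before yaw [16.16 13.55 -1.04] after yaw [16.15 13.56 -1.04]
```

View pics/z_side.png

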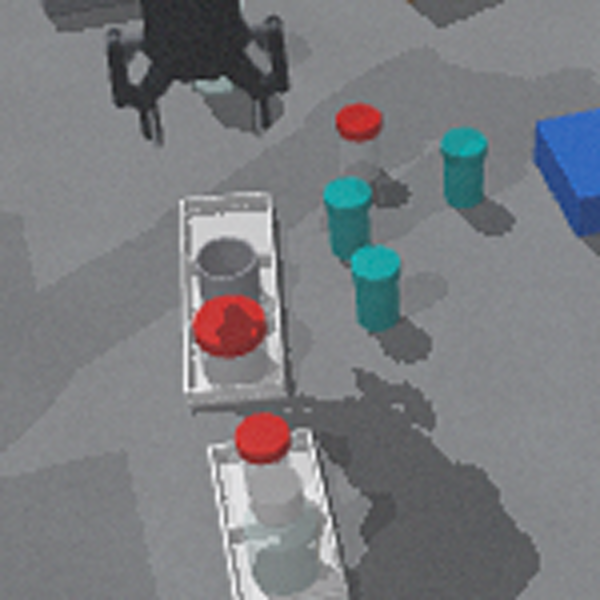

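The ring stands in the middle compartment. Now the second red cup.

carry_out(
  series="2.7 2.25 -1 0 0.9;2.7 2.25 0 0 0.9;2.7 2.25 0 0 0.9;2.7 2.25 0 0 0.9;2.7 2.25 0 0 0.9;2.7 2.25 0 0 0.9;0 0 0 0 0.9;0 0 0 0 0.9",
)

```text
clock: 41.62
tcp_pos: [0.6334, 0.2651, 0.1986]
orientation: [-2.411, -2.014, 0.005]
contact_force: [-0.2, -0.7, 0.3]
grip_width: 0.0768
```

```bash
python3 - <<'E'
from h import *
go(.634,.266,.039,-.177)
f=grab("wrist");cv2.imwrite("pics/aa_wrist.png",f["color"])
n,lab,st,ce=cv2.connectedComponentsWithStats(red(f).astype(np.uint8))
for j in range(1,n):
    if st[j,4]>60: print(ce[j],st[j],atz(f,ce[j],.067))
E
```

```text
t 41.625 tcp [0.6334 0.2651 0.1986] jawang -0.179 tilt [-0.0026 -0.002 ] F [-0.2 -0.7  0.3] w 0.0768
yaw -0.002 shift before yaw [ 0.14  0.08 15.96] after yaw [ 0.14  0.08 15.96]
[256.44415584 181.35281385] [ 230  154   54   55 2310] [0.63427041 0.26801583 0.067     ]
```

View pics/aa_wrist.png

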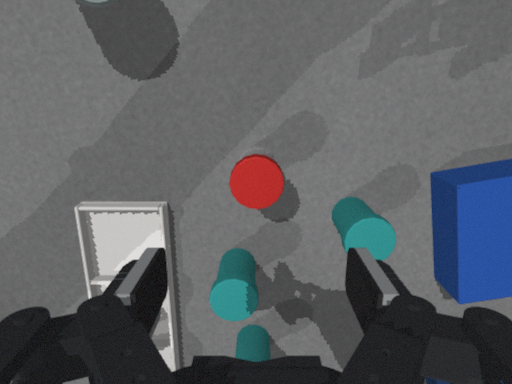

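The red cup is at (256,181), world (.634,.268). The nearest teal cup at (365,235) stays 3 cm clear of the right finger.

carry_out(
  series="0.3 0 4 0 0.9;0 0 4 0 0.9;0 0 4 0 0.9;0 0 2 0 0.9;0 0 0 0 0.9;0 0 0 0 0.9",
)

```text
clock: 42.42
tcp_pos: [0.6359, 0.2693, 0.0621]
orientation: [2.41, 2.014, 0.004]
contact_force: [0.2, -0.6, -0.1]
grip_width: 0.0766
```

```bash
python3 - <<'E'
from h import *
go(.634,.2678,.039,-.177)
f=grab("wrist");cv2.imwrite("pics/ab_wrist.png",f["color"])
E
```

```text
t 42.425 tcp [0.6359 0.2693 0.0621] jawang -0.178 tilt [0.0023 0.001 ] F [ 0.2 -0.6 -0.1] w 0.0766
yaw -0.001 shift before yaw [-0.19 -0.16  2.31] after yaw [-0.19 -0.16  2.31]
```

View pics/ab_wrist.png

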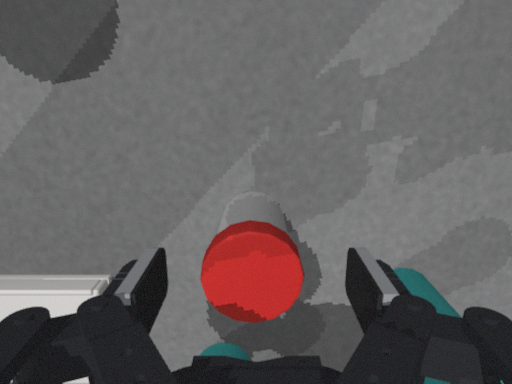

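carry_out(
  series="-0.2 -0.2 1.3 0 0.9;0 0 0.9 0 0.9;0 0 0 0 0.9;0 0 0 0 0.4;0 0 0 0 0.4;0 0 0 0 0.4;0 0 0 0 0.4;0 0 0 0 0.4",
)

```text
clock: 43.48
tcp_pos: [0.6328, 0.2678, 0.0387]
orientation: [2.41, 2.015, 0.001]
contact_force: [-0.6, 0.5, 3.0]
grip_width: 0.0431
```

```bash
python3 - <<'E'
from h import *
go(.634,.2678,.039,-.177)
f=grab("wrist");cv2.imwrite("pics/ac_wrist.png",f["color"])
E
```

```text
t 43.475 tcp [0.6328 0.2678 0.0387] jawang -0.178 tilt [0.0007 0.0004] F [-0.6  0.5  3. ] w 0.0431
yaw -0.001 shift before yaw [ 0.02  0.12 -0.03] after yaw [ 0.02  0.12 -0.03]
```

View pics/ac_wrist.png

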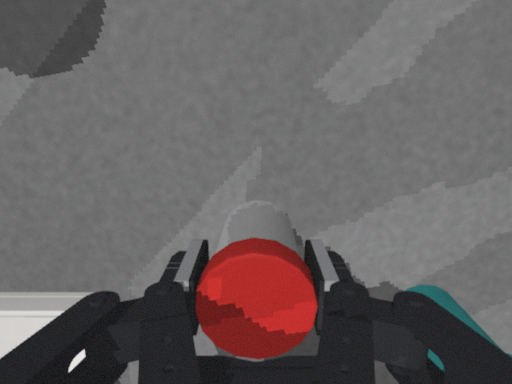

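The cup is gripped, with a width of 43 mm. Lifting and carrying it to tray3's +y compartment.

carry_out(
  series="0 0 -2 0 0.4;0 0 -5 0 0.4;0 0 -5 0 0.4;0 0 -3 0 0.4;0 0 0 0 0.4;0 0 0 0 0.4",
)

```text
clock: 44.28
tcp_pos: [0.6317, 0.2677, 0.1879]
orientation: [-2.409, -2.015, 0.002]
contact_force: [0.6, 0.4, -0.8]
grip_width: 0.043
```

```bash
python3 - <<'E'
from h import *
go(.4875,.2115,.185,-.177)
E
```

```text
t 44.275 tcp [0.6317 0.2677 0.1879] jawang -0.178 tilt [-0.0011 -0.0001] F [ 0.6  0.4 -0.8] w 0.043
yaw -0.001 shift before yaw [ -8.08 -13.2    0.3 ] after yaw [ -8.07 -13.21   0.3 ]
```

carry_out(
  series="-2 -3.3 0 0 0.4;-2 -3.3 0 0 0.4;-2 -3.3 0 0 0.4;-2 -3.3 0 0 0.4;0 0 0 0 0.4;0 0 0 0 0.4;0 0 0 0 0.4",
)

```text
clock: 45.15
tcp_pos: [0.4892, 0.2126, 0.1881]
orientation: [2.409, 2.015, -0.0]
contact_force: [0.1, -0.1, -0.9]
grip_width: 0.0429
```

carry_out(
  series="0 0 4 0 0.4;0 0 4 0 0.4;0 0 3 0 0.4;0 0 1 0 0.4;0 0 0 0 0.4;0 0 0 0 0.4",
)

```text
clock: 45.9
tcp_pos: [0.4894, 0.2127, 0.0694]
orientation: [2.41, 2.015, 0.003]
contact_force: [0.7, 0.6, -0.3]
grip_width: 0.043
```

```bash
python3 - <<'E'
from h import *
go(.4875,.2115,.0427,-.177)
f=grab("side");cv2.imwrite("pics/ad_side.png",cv2.resize(f["color"][120:270,160:310],(600,600),interpolation=cv2.INTER_CUBIC))
f=grab("wrist");cv2.imwrite("pics/ad_wrist.png",f["color"])
E
```

```text
t 45.9 tcp [0.4894 0.2127 0.0694] jawang -0.178 tilt [0.0017 0.001 ] F [ 0.7  0.6 -0.3] w 0.043
yaw -0.001 shift before yaw [-0.15 -0.17  2.66] after yaw [-0.15 -0.17  2.66]
```

View pics/ad_side.png

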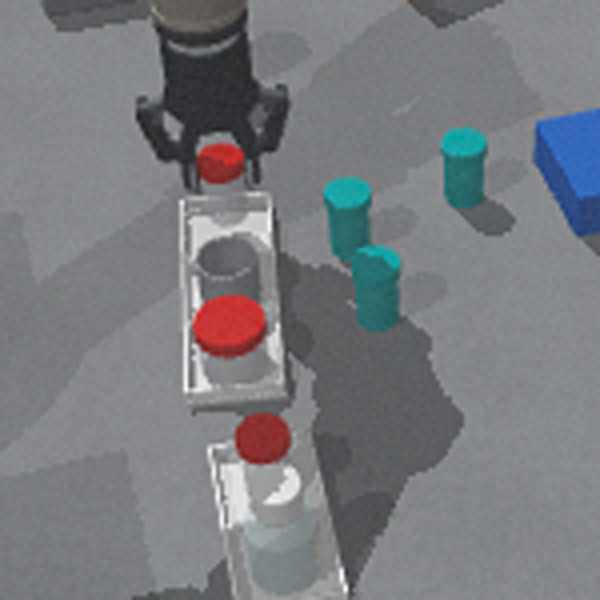

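View pics/ad_wrist.png

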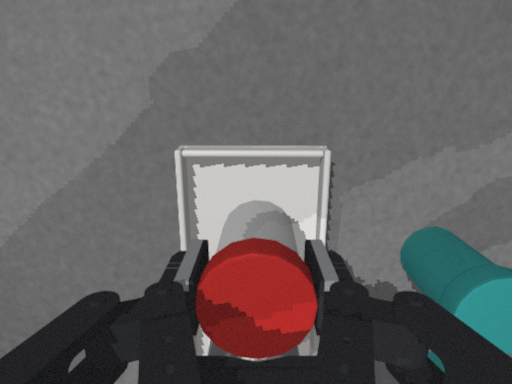

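carry_out(
  series="-0.1 -0.1 1 0 0.4;0 0 0.8 0 0.4;0 0 0.4 0 0.4;0 0 0 0 0.4;0 0 0 0 0.4;0 0 0.2 0 0.4;0 0 0 0 0.4;0 0 0 0 0.4",
)

```text
clock: 47.0
tcp_pos: [0.4872, 0.2115, 0.0444]
orientation: [-2.41, -2.015, -0.0]
contact_force: [-0.1, -0.3, -0.1]
grip_width: 0.043
```

carry_out(
  series="0 0 0.1 0 0.4;0 0 0 0 0.4;0 0 0 0 0.4",
)

```text
clock: 47.38
tcp_pos: [0.4872, 0.2115, 0.0433]
orientation: [-2.41, -2.015, 0.0]
contact_force: [1.0, -0.6, -0.7]
grip_width: 0.0432
```

carry_out(
  series="0 0 0.1 0 0.4;0 0 0 0 0.4;0 0 0 0 0.4",
)

```text
clock: 47.75
tcp_pos: [0.4874, 0.2116, 0.0426]
orientation: [-2.41, -2.015, -0.001]
contact_force: [-0.9, 0.3, 5.8]
grip_width: 0.0429
```

carry_out(
  series="0 0 0.05 0 0.4;0 0 0 0 0.4;0 0 0 0 0.4",
)

```text
clock: 48.12
tcp_pos: [0.4875, 0.2117, 0.0425]
orientation: [-2.41, -2.015, -0.001]
contact_force: [-3.0, -0.4, 10.7]
grip_width: 0.0429
```

carry_out(
  series="0 0 -0.1 0 0.4;0 0 0 0 0.55;0 0 0 0 0.65;0 0 0 0 0.8;0 0 0 0 0.8;0 0 -2 0 0.8;0 0 -5 0 0.8;0 0 -5 0 0.9",
)

```text
clock: 49.12
tcp_pos: [0.4869, 0.2112, 0.1638]
orientation: [2.41, 2.015, -0.002]
contact_force: [0.7, 1.3, 0.7]
grip_width: 0.077
```

carry_out(
  series="0 0 -5 0 0.9;2 0 -3 0 0.9;4 0 0 0 0.9;4 0 0 0 0.9;0 0 0 0 0.9;0 0 0 0 0.9",
)

```text
clock: 49.88
tcp_pos: [0.5048, 0.3091, 0.2425]
orientation: [2.41, 2.014, -0.001]
contact_force: [-0.4, -0.2, 0.3]
grip_width: 0.0769
```

```bash
python3 - <<'E'
from h import *
go(.4875,.2115,.3,-.177)
f=grab("side");cv2.imwrite("pics/ae_side.png",f["color"]);cv2.imwrite("pics/af_side.png",cv2.resize(f["color"][130:290,160:320],(600,600),interpolation=cv2.INTER_CUBIC))
g=grab("scene");cv2.imwrite("pics/ae_scene.png",g["color"]);cv2.imwrite("pics/af_scene.png",cv2.resize(g["color"][110:260,140:340],(800,600),interpolation=cv2.INTER_CUBIC))
for n,F in(("side",f),("scene",g)):
    for q in("bottle_mid","cup1_mid","jar_mid","ring_mid","beaker_mid","flask_mid"):
        for d in spotter.mark_of(F,q)[:5]: print(n,q,np.round(d["uv"]),round(d["confidence"],2),atz(F,d["uv"],H[q]+(.004 if q not in("beaker_mid","flask_mid") else 0))[:2])
E
```

```text
t 49.875 tcp [0.5048 0.3091 0.2425] jawang -0.178 tilt [-0.0004 -0.001 ] F [-0.4 -0.2  0.3] w 0.0769
yaw -0.001 shift before yaw [-9.92  0.03 -5.74] after yaw [-9.92  0.01 -5.74]
side bottle_mid [230. 247.] 0.93 [ 0.45142982 -0.16139308]
side bottle_mid [273. 315.] 0.66 [ 0.50828979 -0.41483645]
side cup1_mid [253. 192.] 0.78 [0.59034523 0.06660944]
side cup1_mid [274. 164.] 0.74 [0.70434202 0.18235401]
side cup1_mid [248. 176.] 0.66 [0.59417513 0.14939496]
side cup1_mid [226. 233.] 0.64 [ 0.45446426 -0.08997238]
side jar_mid [216. 203.] 0.9 [0.45313233 0.05639456]
side ring_mid [221. 190.] 0.68 [0.48443339 0.11638631]
side beaker_mid [210. 130.] 0.74 [0.51746066 0.46589484]
side flask_mid [272. 319.] 0.84 [ 0.50162492 -0.42776872]
side flask_mid [218. 192.] 0.74 [0.46742851 0.07773995]
scene bottle_mid [177. 205.] 0.77 [ 0.43743444 -0.17588527]
scene cup1_mid [310. 177.] 0.9 [0.59879368 0.17064846]
scene cup1_mid [349. 200.] 0.74 [0.72838073 0.18701627]
scene cup1_mid [207. 195.] 0.73 [ 0.45139489 -0.08707475]
scene cup1_mid [285. 194.] 0.52 [0.59260741 0.07427913]
scene jar_mid [247. 174.] 0.69 [0.46480126 0.05105527]
scene ring_mid [268. 161.] 0.89 [0.4675448  0.12962514]
scene beaker_mid [361. 115.] 0.61 [0.53448156 0.47008094]
scene flask_mid [109. 278.] 0.97 [ 0.50549516 -0.42674675]
scene flask_mid [268. 167.] 0.64 [0.50503346 0.09151569]
```

View pics/af_side.png

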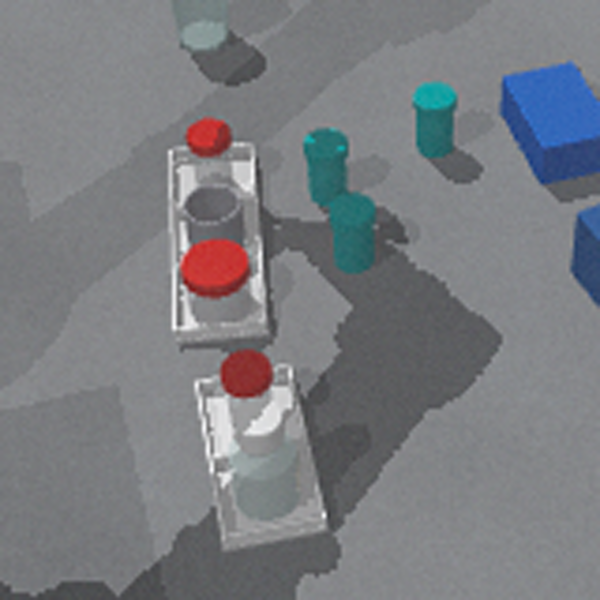

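View pics/af_scene.png

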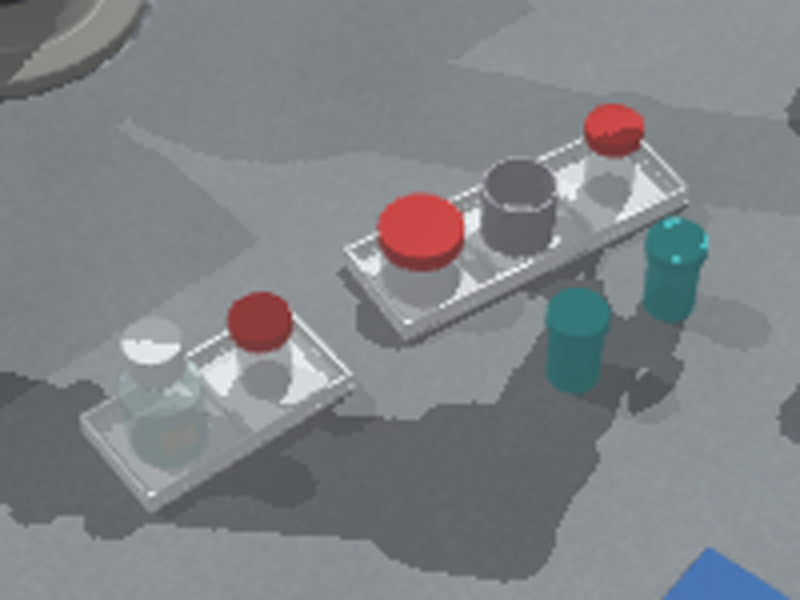

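View pics/ae_scene.png

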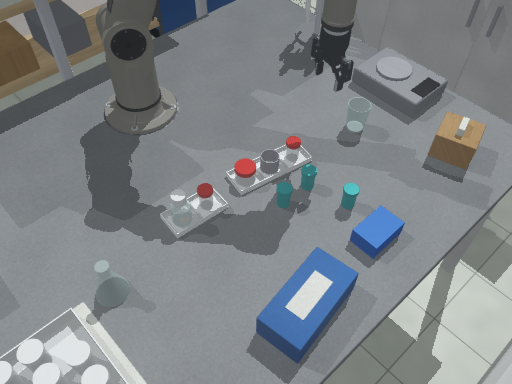

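All five items stand upright in their own compartments. The beaker (357,115), the flask (110,285) and the teal cups are where they were at the start. The arm is clear, so I'm handing in.

```bash
python3 -c "
from bench import r
print(r.get_obs()['clock'],r.hand_in())"
```

```text
the job is handed in; nothing more can be done
50.575 None
```

Both kits are made up, and I handed the job in at 50.6 s.
- **Two-compartment tray:** the tall bottle and one red-lidded cup.
- **Three-compartment tray:** the jar, the core ring and the other red-lidded cup.

I lowered each item until the wrist force showed contact, about 7 to 24 N, and then released it.

**Last checks:** the final scene and side pictures show all five items upright, one to a compartment. The beaker, the flask and the three turquoise look-alikes are where they stood, and the gripper is clear of everything.

**Disagreements:** the detector was a little off in the last frames. It put single points up to about 1.5 cm out, gave low-ranked false hits for the flask and bottle, and did not report the second cup, in tray3. The pictures themselves show everything seated, that cup included.

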